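Turn a bolt case over onto its lid tray

TASK

The blue box holds two bolts and its yellow lid only lies loose on it. Keeping the lid shut by pinching its two side flaps, turn the closed box over onto the green mat, standing it on one of its labelled ends on the mat and letting go halfway to change your grip, until it lies closed and upside down on the mat. Then lift the blue box off and set it down gently on the bench well clear of the tray, so that both bolts stay lying in the yellow lid as in a tray on the mat; leave everything else where it is.

Things in the scene. Friction and masses are not known exactly. Their poses are not given: they have to be found in the camera images.
- case: blue box, 0.34 kg, 76 mm long (its x) x 58 wide (y) x 36 high (z); origin at the centre of its underside, z out of the mouth. Walls 4 mm, floor 5 mm. The two 58 mm wide ends carry a blank paper label outside; inside each an aluminium tongue stands 6 mm above the rim. With the lid on it is 54 mm high. Starts lid up on the bench, away from the mat
- case_mouth (a point): centre of the blue box's mouth, in the plane of the rim, which is the seam with the lid; 36 mm along z from its underside; axes as the box. The flaps cover the middle 46 mm of the long sides and reach 18 mm below the seam: pinching across the two flaps (66 mm over both) presses them on the box walls and so holds box and lid together
- lid: yellow lid, a shallow tray 76 x 58 x 18 mm, 0.19 kg, walls and plate 4 mm, lying loose on the box, kept from sliding by the tongues. Origin at the centre of its rim plane (at case_mouth when shut); z from rim to plate, x along the length. On each long side a dark steel flap 46 mm long, 3 mm thick, from 13 mm above to 18 mm below the rim, stands 1 mm off the wall and springs in at under 1 N
- bolt_a_mid (a point): middle of a hex bolt with nut, 52 mm long, 22 mm over the head, 70 g, loose inside the box (out of sight)
- bolt_b_mid (a point): middle of a hex bolt with nut, 52 mm long, 22 mm over the head, 70 g, loose inside the box (out of sight)
- mat: green mat fixed on the bench, 180 mm (x) x 200 mm (y) x 4 mm thick; origin at the centre of its underside, its top 4 mm above the bench
- wood_block: bystander: softwood block 55 x 60 x 48 mm, loose, origin under its centre
- plug: bystander: yellow point plug 52 x 101 x 52 mm, lying, loose, origin under its centre
- tape_rule: bystander: yellow pocket tape measure 38 x 78 x 63 mm, loose, origin under its centre
- wood_wedge: bystander: softwood wedge 40 x 130 x 30 mm, loose, origin under its centre
Things that resemble listed ones, but are neither listed nor needed, are in the scene too. There is more than one size of the case; the one meant has the size given above. What is shaped like the lid but turquoise is not meant.

How it is judged:
By the outcome, as a careful person would: the job done as asked, in the order asked, and still so for the second after the job is handed in, with the robot touching nothing.
It also fails if it takes over 72 s, if anything falls off the work surface, if the arm or the gripper's body presses on something with over 40 N, if the wrist force passes 120 N, or if a joint passes its speed limit or range.

ROBOT

A 7-joint arm with a two-finger parallel gripper is mounted at the origin on the work surface; the furniture and walls round the work are solid. World frame = base frame: x ahead of the robot, y to its left, z up, the work surface at z = 0. Lengths are in m, angles in rad, forces in N, time in s.
With the tool pointing down it reaches from about 0.425 to 0.875 m from the base axis. Payload 4.7 kg.
Tool frame: the origin (TCP) lies between the finger pads; the fingertips stand 8 mm ahead of it and the grasp point (between the pads) lies 11 mm behind it (env.tip_extent is the distance from the TCP to the fingertips, in m); z points along the fingers, y is the line along which they close (so a half turn about z gives the same grasp; the last joint's range is limited). The gripper opens to 85 mm and grips with 20 to 120 N. Pads are 22 mm wide; open, the fingers measure 114 mm over their backs; the gripper's body (76 mm by 85 mm) begins 54 mm behind the grasp point. The pads swing forward as they close: fully open they stand 13 mm farther back than shut.
Start: joints at [1.268, 0.321, -0.07, 1.45, 0.023, 1.371, -0.057], TCP at [0.202, -0.618, 0.212] pointing down, gripper open.
Joint ranges: [-2.86, 2.86], [-0.3, 2.09], [-1.38, 1.24], [0.06, 2.45], [-1.56, 4.7], [0.09, 2.05], [-2.69, 2.69]. Speed limits (rad/s): [2.57, 2.57, 3.14, 3.14, 3.14, 3.14, 3.14].

INTERFACE

Orientations are given as a 3x3 rotation matrix whose columns are the frame's x, y, z axes.
In Python, from bench import env gives the robot as it stands.
- The arm moves only by the tool jog_arm, never from a script. Its argument "deltas" is a list of rows, each an object with "dr": the turn, a rotation vector about the world's x, y, z in degrees, a list of three; "dp": the shift along the world's x, y, z in m, a list of three; "hand": the closure, from 0 (fully open) to 1 (shut). A call has 1 to 10 rows; each row shifts and turns the commanded pose from where the row before left it; what a row does not reach is not made up. A row lasts 1/8 s, in which the tool goes at most 62.5 mm and 10.7 degrees, less where a joint would pass 70% of its speed; a pose out of reach is approached as far as the arm can. A call is refused whole if a number of a shift passes 0.0625 or a number of a turn 10.7, either way. A call with a gripper value outside its range is refused whole. The fingers move at their own pace and stop on an object; "newtons" is the grip in N (left out, the last holds). Time passes only in rows, so rows that do not move let the fingers close. It gives the time, the measured TCP pose, the force, the opening and the grip force at its end, in the units of the state.
- env.read_state(): the state, without advancing time (a new reading comes with each control period).
- env.get_image(name): name is "side" or "top"; returns (picture, depth): 384x512x3 uint8, red, green, blue; 384x512 float32, m along the optical axis (not along the pixel's ray), 0 where there is no reading.
- env.camera_params(name): a dict with "K" (3x3 intrinsics, pixels), "dist_coeffs" ([k1, k2, p1, p2, k3] as OpenCV has them; the pictures are not rectified), "rvec" (rotation vector, rad) and "tvec" (3), from world to camera coordinates, as OpenCV has them. Camera axes: x right, y down, z forward; pixel columns grow to the right and rows downward; lengths in m; the calibration is good to about 2 mm. A picture is of the moment at which its call begins. camera_params takes no time and is no camera call.
- env.job_done(): hands the job in; it is judged then, once.
The state is a dict: "time": time; "q": joint angles; "qd": joint speeds; "joint_torque": joint torques, N m; "tool_pos": TCP position; "tcp_rot": TCP orientation; "contact_force": force on the tool from outside, world axes, zero at the start; "ft_torque": the same for the moment, N m; "width": finger opening in m; "gripper_force": force on a finger pad.
Only numpy, scipy, OpenCV 4.12 (cv2) and the standard library are available. Lean on these libraries where they do the work, as an engineer would, in place of code of your own. Each camera call takes 0.05 s, during which the arm holds its last target. There are 200 camera calls.

## Working session

There is one attempt and no reset: what is moved stays moved. The work goes in short steps, Python scripts to look and compute and a tool call to move; the robot and the scene stay as the last step left them, time stands still between calls to the robot, and variables do not carry over. Pictures are saved under pics/ and viewed, at most 10 in all, crops included, and the job is handed in when it is done.

Besides the shell and the picture viewer there is one more tool, called as name([rows], argument=value, ...), one row to a line, values as JSON. jog_arm: Moves the arm, as the interface text tells. Its arguments: {"type":"object","properties":{"deltas":{"type":"array"},"newtons":{"type":"number"}},"required":["deltas"]}

```bash
mkdir -p pics; cat > h.py <<'E'
import numpy as np, cv2
from bench import env
def grab(n,f):
    im,d=env.get_image(n); cv2.imwrite(f'pics/{f}.png',im[...,::-1]); np.save(f'pics/{f}.npy',d); return im,d
def w(n,f,pts):
    p=env.camera_params(n);d=np.load(f'pics/{f}.npy');R=cv2.Rodrigues(np.array(p['rvec']))[0];t=np.array(p['tvec']).ravel()
    pts=np.array(pts,float).reshape(-1,2)
    u=cv2.undistortPoints(pts[:,None],np.array(p['K']),np.array(p['dist_coeffs']))[:,0]
    z=np.array([d[int(round(v)),int(round(x))] for x,v in pts])
    return (np.c_[u*z[:,None],z]-t)@R
def proj(n,P):
    p=env.camera_params(n);return cv2.projectPoints(np.array(P,float),np.array(p['rvec']),np.array(p['tvec']),np.array(p['K']),np.array(p['dist_coeffs']))[0][:,0]
def st():
    s=env.read_state(); 
    for k in('time','q','tool_pos','tcp_rot','contact_force','width','gripper_force'):print(k,np.round(s[k],4).tolist())
E
python3 - <<'E'
from h import *
grab('top','top0');grab('side','side0');st()
E
```

```text
time 0.1
q [1.2681, 0.3218, -0.0701, 1.4515, 0.0226, 1.3708, -0.0569]
tool_pos [0.2023, -0.6172, 0.2109]
tcp_rot [[0.9502, 0.3115, -0.0006], [0.3115, -0.9502, 0.0016], [-0.0001, -0.0017, -1.0]]
contact_force [-0.578, 1.0367, -1.1219]
width 0.0857
gripper_force 0.0
```

View pics/top0.png

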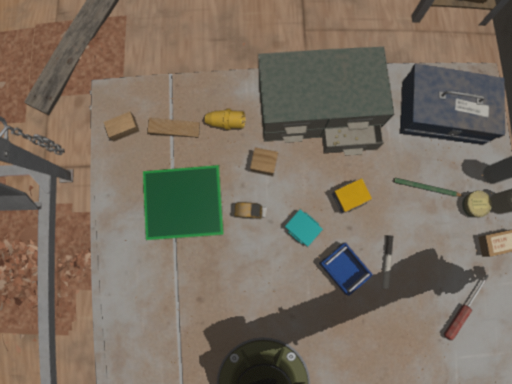

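View pics/side0.png

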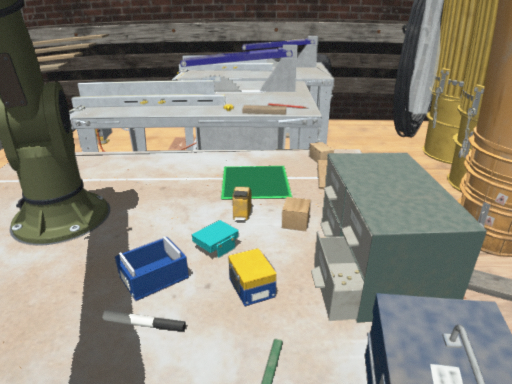

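```bash
python3 - <<'E'
from h import *
im=cv2.imread('pics/top0.png')
a=cv2.resize(im[165:225,320:385],None,fx=8,fy=8,interpolation=cv2.INTER_CUBIC)
s=cv2.imread('pics/side0.png');b=cv2.resize(s[235:315,215:290],None,fx=6,fy=6,interpolation=cv2.INTER_CUBIC)
c=np.zeros((480,520+280,3),np.uint8);c[:480,:520]=a
b=cv2.resize(b,(280,299));c[:299,520:]=b
cv2.imwrite('pics/crop0.png',c)
pts=[(145,171),(219,166),(222,234),(147,239),(183,202),(352,195),(340,188),(352,183),(366,191),(347,208),(263,160),(243,210),(303,228),(345,268),(225,119),(173,127),(310,200),(352,230)]
print(np.round(np.c_[pts,w('top','top0',pts)],3))
# yellow segmentation point cloud
hsv=cv2.cvtColor(im,cv2.COLOR_BGR2HSV)
m=cv2.inRange(hsv,(18,120,120),(35,255,255));m[:,:325]=0;m[:170]=0;m[220:]=0;m[:,380:]=0
ys,xs=np.nonzero(m);P=w('top','top0',np.c_[xs,ys]);print(len(P),P.mean(0),np.percentile(P[:,2],[5,50,95]))
k=abs(P[:,2]-.054)<.006;print(k.sum(),cv2.minAreaRect((P[k,:2]*1000).astype(np.float32)))
m=cv2.inRange(hsv,(45,120,60),(80,255,255));m[:,240:]=0
ys,xs=np.nonzero(m);P=w('top','top0',np.c_[xs,ys]);print(cv2.minAreaRect((P[:,:2]*1000).astype(np.float32)),np.median(P[:,2]))
E
```

```text
[[ 1.45e+02  1.71e+02  5.43e-01  2.90e-01  7.00e-03]
 [ 2.19e+02  1.66e+02  5.52e-01  9.70e-02 -1.00e-03]
 [ 2.22e+02  2.34e+02  3.76e-01  9.30e-02  2.00e-03]
 [ 1.47e+02  2.39e+02  3.67e-01  2.84e-01  7.00e-03]
 [ 1.83e+02  2.02e+02  4.60e-01  1.91e-01  4.00e-03]
 [ 3.52e+02  1.95e+02  4.59e-01 -2.31e-01  5.30e-02]
 [ 3.40e+02  1.88e+02  4.78e-01 -2.03e-01  5.10e-02]
 [ 3.52e+02  1.83e+02  4.89e-01 -2.33e-01  5.30e-02]
 [ 3.66e+02  1.91e+02  4.68e-01 -2.66e-01  5.50e-02]
 [ 3.47e+02  2.08e+02  4.28e-01 -2.17e-01  5.60e-02]
 [ 2.63e+02  1.60e+02  5.54e-01 -1.60e-02  4.80e-02]
 [ 2.43e+02  2.10e+02  4.29e-01  3.60e-02  6.20e-02]
 [ 3.03e+02  2.28e+02  3.84e-01 -1.09e-01  3.30e-02]
 [ 3.45e+02  2.68e+02  2.81e-01 -2.13e-01  1.30e-02]
 [ 2.25e+02  1.19e+02  6.61e-01  7.70e-02  5.10e-02]
 [ 1.73e+02  1.27e+02  6.55e-01  2.14e-01  1.90e-02]
 [ 3.10e+02  2.00e+02  4.57e-01 -1.34e-01 -2.00e-03]
 [ 3.52e+02  2.30e+02  3.77e-01 -2.38e-01 -2.00e-03]]
726 [ 0.45978464 -0.23314373  0.05853363] [0.04927442 0.05362879 0.05740667]
696 ((460.05096435546875, -233.93212890625), (58.50722885131836, 74.92024230957031), 24.71467399597168)
((429.57135009765625, 151.2295379638672), (241.2263641357422, 279.7384033203125), 2.781602621078491) 0.004318012986236709
```

View pics/crop0.png

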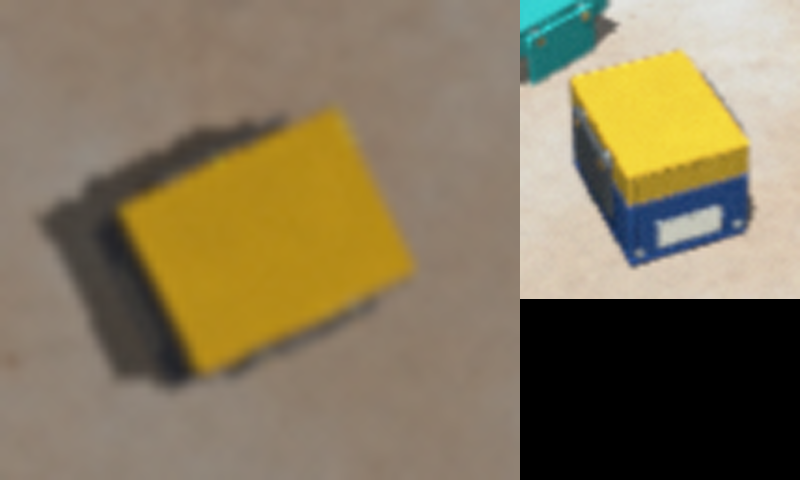

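jog_arm([
  {"dp":[0.026,0.038,0],"dr":[0,0,9.7],"hand":0},
  {"dp":[0.026,0.038,0],"dr":[0,0,9.7],"hand":0},
  {"dp":[0.026,0.038,0],"dr":[0,0,9.7],"hand":0},
  {"dp":[0.026,0.038,0],"dr":[0,0,9.7],"hand":0},
  {"dp":[0.026,0.038,0],"dr":[0,0,9.7],"hand":0},
  {"dp":[0.026,0.038,0],"dr":[0,0,9.7],"hand":0},
  {"dp":[0.026,0.038,0],"dr":[0,0,9.7],"hand":0},
  {"dp":[0.026,0.038,0],"dr":[0,0,9.7],"hand":0},
  {"dp":[0.026,0.038,0],"dr":[0,0,9.7],"hand":0},
  {"dp":[0.026,0.038,0],"dr":[0,0,9.3],"hand":0},
])

```text
time: 1.35
tool_pos: [0.4629, -0.2363, 0.2117]
tcp_rot: [[-0.423, 0.906, -0.0], [0.906, 0.423, 0.0], [0.0, -0.0, -1.0]]
contact_force: [0.2, -0.5, 0.5]
width: 0.0851
gripper_force: 0.0
```

```bash
python3 - <<'E'
from h import *
st();print(env.tip_extent)
E
```

```text
time 1.35
q [0.9208, 0.0705, -0.5201, 1.7554, 0.0362, 1.3255, 0.8302]
tool_pos [0.4629, -0.2363, 0.2117]
tcp_rot [[-0.4235, 0.9059, -0.0003], [0.9059, 0.4235, 0.0], [0.0002, -0.0003, -1.0]]
contact_force [0.2016, -0.4833, 0.4605]
width 0.0851
gripper_force 0.0
0.008
```

```bash
cat > kin.py <<'E'
import numpy as np, itertools
from scipy.spatial.transform import Rotation as Ro
from scipy.optimize import least_squares
F=np.array([[0,-1,0],[1,0,0],[0,0,1.]])
AX='zyzyzyz'
def fk(q,L,s=(-1,1,-1,1,-1,1,-1)):
    R=np.eye(3);p=np.zeros(3);T=[L[0],0,L[1],0,L[2],0,L[3]]
    # lengths placed before joint 2, 4, 6 and after 7
    for i in range(7):
        R=R@Ro.from_euler(AX[i],s[i]*q[i]).as_matrix()
        if i in(0,2,4,6): p=p+R[:,2]*T[i]
    return p,R@F
D=[([1.2681,.3218,-.0701,1.4515,.0226,1.3708,-.0569],[.2023,-.6172,.2109],[[0.9502,0.3115,-0.0006],[0.3115,-0.9502,0.0016],[-0.0001,-0.0017,-1.0]]),
([.9208,.0705,-.5201,1.7554,.0362,1.3255,.8302],[.4629,-.2363,.2117],[[-0.4235,0.9059,-0.0003],[0.9059,0.4235,0.0],[0.0002,-0.0003,-1.0]])]
if __name__=='__main__':
    for c in itertools.product((1,-1),repeat=4):
        s=(c[0],1,c[1],1,c[2],1,c[3]);e=max(np.abs(fk(q,[0]*4,s)[1]-R).max() for q,p,R in D)
        if e<.1:
            r=least_squares(lambda L:np.concatenate([fk(q,L,s)[0]-p for q,p,_ in D]),[.3,.45,.5,.25]);print(s,e,r.x,abs(r.fun).max())
E
python3 kin.py
```

```text
(-1, 1, -1, 1, 1, 1, -1) 0.06463182748118018 [-0.56134633  0.48898573  0.50368785 -0.40922542] 0.007320266892719335
(-1, 1, -1, 1, -1, 1, -1) 6.689953185806403e-05 [72.88098152  0.88290375  0.50632876 73.41659602] 0.016823784358372867
```

jog_arm([
  {"dp":[0,0,0],"dr":[9.06,4.23,0],"hand":0},
  {"dp":[0,0,0],"dr":[9.06,4.23,0],"hand":0},
  {"dp":[0,0,0],"dr":[9.06,4.23,0],"hand":0},
  {"dp":[0,0,0],"dr":[9.06,4.23,0],"hand":0},
])

```text
time: 1.85
tool_pos: [0.4627, -0.2384, 0.2122]
tcp_rot: [[-0.318, 0.908, -0.273], [0.694, 0.419, 0.586], [0.646, -0.003, -0.763]]
contact_force: [1.4, -1.2, -0.1]
width: 0.0855
gripper_force: 0.0
```

```bash
python3 - <<'E'
from h import *
st()
E
```

```text
time 1.85
q [0.9563, 0.5809, -0.4641, 1.3173, -0.1611, 1.8705, 0.9147]
tool_pos [0.4627, -0.2384, 0.2122]
tcp_rot [[-0.3183, 0.9079, -0.2727], [0.6936, 0.4191, 0.5858], [0.6462, -0.0026, -0.7632]]
contact_force [1.4252, -1.1643, -0.1495]
width 0.0855
gripper_force 0.0
```

jog_arm([
  {"dp":[0,0,0],"dr":[-9.06,-4.23,0],"hand":0},
  {"dp":[0,0,0],"dr":[-9.06,-4.23,0],"hand":0},
  {"dp":[0,0,0],"dr":[-9.06,-4.23,0],"hand":0},
  {"dp":[0,0,0],"dr":[-9.06,-4.23,0],"hand":0},
  {"dp":[0,0,0],"dr":[-9.06,-4.23,0],"hand":0},
  {"dp":[0,0,0],"dr":[-9.06,-4.23,0],"hand":0},
  {"dp":[0,0,0],"dr":[-9.06,-4.23,0],"hand":0},
  {"dp":[0,0,0],"dr":[-9.06,-4.23,0],"hand":0},
])

```text
time: 2.85
tool_pos: [0.4629, -0.237, 0.2117]
tcp_rot: [[-0.319, 0.907, 0.274], [0.693, 0.421, -0.585], [-0.646, 0.003, -0.763]]
contact_force: [-32.8, -0.9, 24.2]
width: 0.0855
gripper_force: 0.0
```

```bash
python3 - <<'E'
from h import *
st()
E
```

```text
time 2.85
q [0.8561, -0.3021, -0.7543, 2.1975, 0.5251, 0.8574, 0.2331]
tool_pos [0.4629, -0.237, 0.2117]
tcp_rot [[-0.3195, 0.907, 0.2743], [0.6933, 0.4211, -0.5848], [-0.6459, 0.0034, -0.7634]]
contact_force [-32.7714, -0.9194, 24.1722]
width 0.0855
gripper_force 0.0
```

jog_arm([
  {"dp":[0,0,0],"dr":[9.06,4.23,0],"hand":0},
  {"dp":[0,0,0],"dr":[9.06,4.23,0],"hand":0},
])

```text
time: 3.1
tool_pos: [0.4619, -0.2349, 0.2107]
tcp_rot: [[-0.4, 0.906, 0.142], [0.853, 0.424, -0.305], [-0.337, -0.0, -0.942]]
contact_force: [0.7, -0.5, 1.0]
width: 0.0856
gripper_force: 0.0
```

```bash
cat > fit.py <<'E'
from kin import *
import json
from h import st,env
s=env.read_state();print(np.round(s['contact_force'],1),np.round(s['q'],3))
D=[(a,b) for a,b,_ in D]+[([0.9563,0.5809,-0.4641,1.3173,-0.1611,1.8705,0.9147],[0.4627,-0.2384,0.2122]),([0.8561,-0.3021,-0.7543,2.1975,0.5251,0.8574,0.2331],[0.4629,-0.237,0.2117]),(s['q'],s['tool_pos'])]
S=(-1,1,-1,1,-1,1,-1)
def fk2(q,L):
    # L: h,L1,L2,L3, x offsets: shoulder, elbow in (before/after q4), wrist
    R=np.eye(3);p=np.zeros(3)
    T={0:[L[4],0,L[0]],2:[L[5],0,L[1]],3:[L[6],0,0],4:[0,0,L[2]],5:[L[7],0,0],6:[0,0,L[3]]}
    for i in range(7):
        R=R@Ro.from_euler(AX[i],S[i]*q[i]).as_matrix()
        if i in T:p=p+R@np.array(T[i])
    return p,R@F
if __name__=='__main__':
  for free in ([0,1,2,3],[0,1,2,3,4],[0,1,2,3,5],[0,1,2,3,7],[0,1,2,3,5,6],[0,1,2,3,5,7],[0,1,2,3,4,5,6,7]):
    def f(x):
        L=np.zeros(8);L[free]=x
        return np.concatenate([fk2(q,L)[0]-p for q,p in D])
    r=least_squares(f,([.3,.45,.5,.25]+[0]*4)[:len(free)]);print(free,r.x.round(4),abs(r.fun).max().round(4))
E
python3 fit.py
```

```text
[ 0.7 -0.5  1. ] [ 0.811 -0.147 -0.533  1.986  0.21   1.065  0.631]
[0, 1, 2, 3] [0.2218 0.5429 0.4976 0.4325] 0.0266
[0, 1, 2, 3, 4] [0.2343 0.4593 0.4611 0.3694 0.0503] 0.0207
[0, 1, 2, 3, 5] [ 0.2226  0.5474  0.5103  0.4359 -0.0135] 0.0269
[0, 1, 2, 3, 7] [0.2244 0.5393 0.5166 0.4265 0.0191] 0.0261
[0, 1, 2, 3, 5, 6] [ 0.1173  0.603   0.4863  0.4876 -0.0235 -0.0964] 0.025
[0, 1, 2, 3, 5, 7] [0.2257 0.5272 0.5137 0.4139 0.0248 0.0396] 0.0251
[0, 1, 2, 3, 4, 5, 6, 7] [ 0.2068  0.4835  0.4531  0.3938  0.0508 -0.0241 -0.0237 -0.0221] 0.0212
```

```bash
cat > fit3.py <<'E'
from fit import *
def fk3(q,L):
    R=np.eye(3);p=np.zeros(3)
    T={0:[L[4],L[5],L[0]],2:[L[6],L[7],L[1]],4:[L[8],L[9],L[2]],6:[0,0,L[3]]}
    for i in range(7):
        R=R@Ro.from_euler(AX[i],S[i]*q[i]).as_matrix()
        if i in T:p=p+R@np.array(T[i])
    return p,R@F
if __name__=='__main__':
  for free in ([0,1,2,3,5],[0,1,2,3,5,7],[0,1,2,3,5,7,9],[0,1,2,3,4,5,6,7,8,9]):
    def f(x):
        L=np.zeros(10);L[free]=x
        return np.concatenate([fk3(q,L)[0]-p for q,p in D])
    r=least_squares(f,([.3,.45,.5,.25]+[0]*6)[:len(free)]);print(free,r.x.round(4),abs(r.fun).max().round(4))
  print(r.fun.reshape(-1,3).round(4))
E
python3 fit3.py
```

```text
[ 0.7 -0.5  1. ] [ 0.811 -0.147 -0.533  1.986  0.21   1.065  0.631]
[0, 1, 2, 3, 5] [ 0.2562  0.4608  0.5191  0.3776 -0.0276] 0.0033
[0, 1, 2, 3, 5, 7] [ 0.2494  0.468   0.513   0.3794 -0.0154 -0.0111] 0.0
[0, 1, 2, 3, 5, 7, 9] [ 2.495e-01  4.679e-01  5.131e-01  3.794e-01 -1.550e-02 -1.080e-02
 -2.000e-04] 0.0
[0, 1, 2, 3, 4, 5, 6, 7, 8, 9] [ 2.496e-01  4.678e-01  5.130e-01  3.793e-01 -1.000e-04 -1.560e-02
  1.000e-04 -1.100e-02  0.000e+00 -0.000e+00] 0.0
[[ 0. -0.  0.]
 [-0. -0. -0.]
 [-0.  0. -0.]
 [-0. -0. -0.]
 [ 0.  0.  0.]]
```

```bash
cat > sim.py <<'E'
from fit3 import *
LL=np.array([.2496,.4678,.5130,.3793,0,-.0155,0,-.011,0,0])
LO=np.array([-2.86,-.3,-1.38,.06,-1.56,.09,-2.69]);HI=np.array([2.86,2.09,1.24,2.45,4.7,2.05,2.69])
def err(q,p,R):
    a,b=fk3(q,LL);return np.r_[p-a,Ro.from_matrix(R@b.T).as_rotvec()]
def jac(q):
    a,b=fk3(q,LL);J=np.zeros((6,7))
    for i in range(7):
        h=np.array(q,float);h[i]+=1e-6;c,d=fk3(h,LL);J[:,i]=np.r_[(c-a),Ro.from_matrix(d@b.T).as_rotvec()]/1e-6
    return J
def step(q,p,R,n=4):
    for _ in range(n):
        J=jac(q);q=q+J.T@np.linalg.solve(J@J.T+1e-6*np.eye(6),err(q,p,R))
    return q
def run(q,p,R,rows):
    out=[]
    for dp,dr in rows:
        p=p+np.array(dp);R=Ro.from_rotvec(np.radians(dr)).as_matrix()@R
        q=step(q,p,R);out.append(q)
    return np.array(out),p,R
if __name__=='__main__':
    q=np.array([1.268,.321,-.07,1.45,.023,1.371,-.057]);p,R=fk3(q,LL)
    o,p,R=run(q,p,R,[([.026,.038,0],[0,0,9.7])]*10);print(o[-1].round(3),'meas .9208,.0705,-.5201,1.7554,.0362,1.3255,.8302')
    o,p,R=run(o[-1],p,R,[([0,0,0],[9.06,4.23,0])]*4);print(o[-1].round(3),'meas 0.9563, 0.5809, -0.4641, 1.3173, -0.1611, 1.8705, 0.9147')
    # scan
    rng=np.random.default_rng(0)
    for r0 in(( .46,.19),(.50,.22),(.50,.16),(.43,.22),(.43,.16)):
      for psi in range(0,360,30):
        d=np.array([np.cos(np.radians(psi)),np.sin(np.radians(psi)),0]);z=np.array([0,0,1.]);res=[]
        for lean in(-50,-25,0,25,50):
            l=np.radians(lean);back=d*np.sin(l)+z*np.cos(l);best=-9
            for sg in(1,-1):
                y=sg*np.cross(z,d);Z=-back;R=np.c_[np.cross(y,Z),y,Z];p=np.r_[r0,.06]
                for k in range(4):
                    r=least_squares(lambda q:err(q,p,R),rng.uniform(np.maximum(LO,-1.3),np.minimum(HI,2)),bounds=(LO,HI),max_nfev=40)
                    if r.cost<1e-8:best=max(best,1)
            res.append(best>0)
        print(r0,psi,''.join('.X'[x] for x in res),end=' | ')
      print()
E
time python3 sim.py
```

```text
[ 0.7 -0.5  1. ] [ 0.811 -0.147 -0.533  1.986  0.21   1.065  0.631]
[ 0.922  0.07  -0.518  1.755  0.036  1.326  0.835] meas .9208,.0705,-.5201,1.7554,.0362,1.3255,.8302
[ 0.956  0.576 -0.465  1.321 -0.16   1.866  0.922] meas 0.9563, 0.5809, -0.4641, 1.3173, -0.1611, 1.8705, 0.9147
(0.46, 0.19) 0 .XX.X | (0.46, 0.19) 30 .XXXX | (0.46, 0.19) 60 XXXXX | (0.46, 0.19) 90 XXXXX | (0.46, 0.19) 120 XXXXX | (0.46, 0.19) 150 X.XXX | (0.46, 0.19) 180 XXXX. | (0.46, 0.19) 210 XXXX. | (0.46, 0.19) 240 XXXXX | (0.46, 0.19) 270 XXXXX | (0.46, 0.19) 300 XXXXX | (0.46, 0.19) 330 XXXXX | 
(0.5, 0.22) 0 .XXXX | (0.5, 0.22) 30 .XXXX | (0.5, 0.22) 60 XXXXX | (0.5, 0.22) 90 XXXXX | (0.5, 0.22) 120 XXXXX | (0.5, 0.22) 150 XXXXX | (0.5, 0.22) 180 XXXX. | (0.5, 0.22) 210 XXXX. | (0.5, 0.22) 240 XXXXX | (0.5, 0.22) 270 XXXX. | (0.5, 0.22) 300 XXXXX | (0.5, 0.22) 330 XXXXX | 
(0.5, 0.16) 0 .XXXX | (0.5, 0.16) 30 .XXXX | (0.5, 0.16) 60 XXXXX | (0.5, 0.16) 90 XXXXX | (0.5, 0.16) 120 XXXXX | (0.5, 0.16) 150 XXXXX | (0.5, 0.16) 180 XXXX. | (0.5, 0.16) 210 XXXX. | (0.5, 0.16) 240 XXXXX | (0.5, 0.16) 270 XXXXX | (0.5, 0.16) 300 XXXXX | (0.5, 0.16) 330 XXXX. | 
(0.43, 0.22) 0 .XXX. | (0.43, 0.22) 30 .XXXX | (0.43, 0.22) 60 .XXXX | (0.43, 0.22) 90 XXXXX | (0.43, 0.22) 120 XXXXX | (0.43, 0.22) 150 .XXXX | (0.43, 0.22) 180 XXXX. | (0.43, 0.22) 210 XXXX. | (0.43, 0.22) 240 XXXX. | (0.43, 0.22) 270 XXXXX | (0.43, 0.22) 300 XXXXX | (0.43, 0.22) 330 XXXXX | 
(0.43, 0.16) 0 .XXXX | (0.43, 0.16) 30 .XXXX | (0.43, 0.16) 60 .XXXX | (0.43, 0.16) 90 XXXXX | (0.43, 0.16) 120 XXXXX | (0.43, 0.16) 150 XXXXX | (0.43, 0.16) 180 XXXX. | (0.43, 0.16) 210 XXXX. | (0.43, 0.16) 240 XXXX. | (0.43, 0.16) 270 XXXXX | (0.43, 0.16) 300 XXXXX | (0.43, 0.16) 330 XXXXX | 
real	7m23.412s
user	7m22.797s
sys	0m0.177s
```

```bash
cat > plan.py <<'E'
from sim import *
s=env.read_state();q=np.array(s['q']);p=np.array(s['tool_pos']);R=np.array(s['tcp_rot'])
U=np.array([.906,.423,0]);d=np.array([-.42,.907,0])
def seg(name,rows):
    global q,p,R
    o,p,R=run(q,p,R,rows);q=o[-1]
    m=np.minimum(o-LO,HI-o).min(0)
    print(name,'q',q.round(2),'margin',m.round(2),'p',p.round(3),'tilt',np.degrees(np.arctan2(R[:2,2]@d[:2],-R[2,2])).round(1),'cl',abs(err(q,p,R)).max().round(4))
def go(t,n): return [((np.array(t)-p)/n,[0,0,0])]*n
if __name__=='__main__':
    seg('tilt+40',[([0,0,0],U*10)]*6)
    seg('above',go([.4568,-.2265,.15],4)); seg('down',go([.4568,-.2265,.027],6)); seg('up',go([.4568,-.2265,.17],6))
    seg('move',go([.46,.19,.17],14)); seg('rot-90',[([0,0,0],-U*9)]*10); seg('down',go([.46,.19,.034],5))
    b=R[:,2]*-1; seg('retreat',[(b*.05,[0,0,0])]*3); seg('rot+95',[([0,0,0.01],U*9.5)]*10)
    seg('low',go([.46,.19,.042],4)); seg('up',go([.46,.19,.12],4)); seg('rot-90',[([0,0,0],-U*9)]*10); seg('down',go([.46,.19,.025],4))
E
python3 plan.py | tail -n +2
```

```text
tilt+40 q [ 0.9   0.56 -0.38  1.33 -0.19  1.87  0.95] margin [1.96 0.25 0.9  0.58 1.37 0.18 1.74] p [ 0.462 -0.235  0.211] tilt 40.3 cl 0.0
above q [ 0.9   0.59 -0.38  1.41 -0.18  1.76  0.98] margin [1.96 0.87 1.   1.04 1.37 0.21 1.71] p [ 0.457 -0.226  0.15 ] tilt 40.3 cl 0.0
down q [ 0.89  0.72 -0.36  1.48 -0.13  1.57  1.02] margin [1.96 0.91 1.   0.97 1.39 0.32 1.67] p [ 0.457 -0.226  0.027] tilt 40.3 cl 0.0
up q [ 0.9   0.58 -0.38  1.4  -0.18  1.79  0.97] margin [1.96 0.88 1.   0.98 1.38 0.26 1.68] p [ 0.457 -0.226  0.17 ] tilt 40.3 cl 0.0
move q [ 0.56  0.31 -0.64  1.8  -0.48  1.39  0.52] margin [1.97 0.61 0.74 0.65 1.08 0.29 1.75] p [0.46 0.19 0.17] tilt 40.3 cl 0.0
rot-90 q [-0.29  0.41 -0.82  1.84  0.91  1.72 -0.92] margin [2.35 0.36 0.53 0.59 1.16 0.33 1.77] p [0.46 0.19 0.17] tilt -49.7 cl 0.0
down q [-0.36  0.63 -0.74  1.9   1.02  1.6  -1.13] margin [2.5  0.75 0.57 0.55 2.49 0.36 1.56] p [0.46  0.19  0.034] tilt -49.7 cl 0.0
retreat q [-0.5   0.61 -0.82  1.7   0.9   1.83 -1.1 ] margin [2.36 0.91 0.56 0.61 2.46 0.22 1.57] p [0.412 0.294 0.131] tilt -49.7 cl 0.0
rot+95 q [ 0.72  0.25 -0.97  1.84 -0.58  1.37  0.38] margin [2.14 0.38 0.32 0.61 0.98 0.34 1.68] p [0.412 0.294 0.231] tilt 45.3 cl 0.0
low q [ 0.69  0.61 -0.78  1.86 -0.34  1.17  0.56] margin [2.14 0.63 0.45 0.57 1.04 0.74 2.13] p [0.46  0.19  0.042] tilt 45.3 cl 0.0
up q [ 0.73  0.49 -0.83  1.82 -0.39  1.3   0.52] margin [2.13 0.79 0.55 0.6  1.17 0.75 2.14] p [0.46 0.19 0.12] tilt 45.3 cl 0.0
rot-90 q [-0.23  0.44 -0.84  1.88  0.9   1.61 -0.95] margin [2.17 0.44 0.48 0.53 1.22 0.44 1.74] p [0.46 0.19 0.12] tilt -44.7 cl 0.0
down q [-0.29  0.6  -0.78  1.92  0.99  1.52 -1.09] margin [2.57 0.78 0.56 0.53 2.48 0.47 1.6 ] p [0.46  0.19  0.025] tilt -44.7 cl 0.0
```

jog_arm([
  {"dp":[0,0,0],"dr":[9.06,4.23,0],"hand":0},
  {"dp":[0,0,0],"dr":[9.06,4.23,0],"hand":0},
  {"dp":[0,0,0],"dr":[9.06,4.23,0],"hand":0},
  {"dp":[0,0,0],"dr":[9.06,4.23,0],"hand":0},
  {"dp":[0,0,0],"dr":[9.06,4.23,0],"hand":0},
  {"dp":[0,0,0],"dr":[9.06,4.23,0],"hand":0},
  {"dp":[-0.002,0.003,-0.03],"dr":[0,0,0],"hand":0},
  {"dp":[-0.003,0.005,-0.03],"dr":[0,0,0],"hand":0},
  {"dp":[0,0,0],"dr":[0,0,0],"hand":0},
])

```text
time: 4.22
tool_pos: [0.4559, -0.2287, 0.1497]
tcp_rot: [[-0.317, 0.908, -0.276], [0.694, 0.42, 0.585], [0.647, -0.006, -0.763]]
contact_force: [1.2, 0.5, 0.6]
width: 0.0854
gripper_force: 0.0
```

```bash
python3 - <<'E'
from h import *
s=env.read_state();R=np.array(s['tcp_rot']);p=np.array(s['tool_pos']);print(R.round(3).tolist(),p.round(4),'pinch ang',np.degrees(np.arctan2(R[1,1],R[0,1])))
im,d=grab('top','top1');grab('side','side1')
i2=im[...,::-1];c=np.hstack([cv2.resize(i2[140:260,300:420],(480,480),interpolation=cv2.INTER_CUBIC)])
b=cv2.imread('pics/side1.png');b=cv2.resize(b[170:330,190:300],(320,480),interpolation=cv2.INTER_CUBIC)
cv2.imwrite('pics/c1.png',np.hstack([c,b]))
E
```

```text
[[-0.317, 0.908, -0.276], [0.694, 0.42, 0.585], [0.647, -0.006, -0.763]] [ 0.4559 -0.2287  0.1497] pinch ang 24.829559949115954
```

View pics/c1.png

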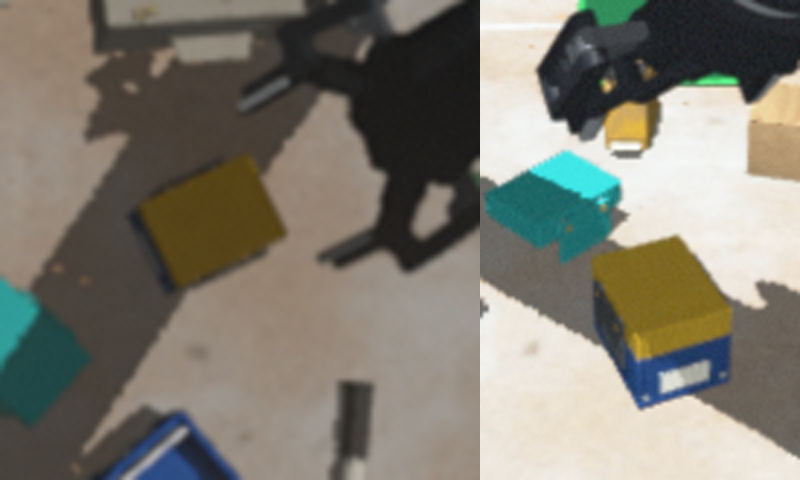

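```bash
python3 - <<'E'
from h import *
print(proj('top',[[.4559,-.2287,.1497],[.46,-.2335,.054]]))
s=env.read_state();R=np.array(s['tcp_rot']);p=np.array(s['tool_pos'])
for k in(.008,-.005,-.011):print(k,proj('top',[p+R[:,2]*k+R[:,1]*.043,p+R[:,2]*k-R[:,1]*.043]).round(1).tolist())
E
```

```text
[[359.76584018 190.74587013]
 [352.93523984 194.68449858]]
0.008 [[349.0, 174.3], [366.8, 208.2]]
-0.005 [[353.1, 171.9], [371.1, 206.0]]
-0.011 [[355.0, 170.7], [373.1, 205.0]]
```

```bash
python3 - <<'E'
from h import *
s=env.read_state();R=np.array(s['tcp_rot']);p=np.array(s['tool_pos'])
im,d=np.array(cv2.imread('pics/top1.png')),np.load('pics/top1.npy')
ys,xs=np.mgrid[150:225,345:400];P=w('top','top1',np.c_[xs.ravel(),ys.ravel()])
k=(P[:,2]>.1)&(P[:,2]<.3);L=(P[k]-p)@R
for lo in np.arange(-.08,.03,.01):
    m=(L[:,2]>lo)&(L[:,2]<lo+.01);print(round(lo,3),m.sum(),L[m][:,:2].min(0).round(3) if m.any() else'',L[m][:,:2].max(0).round(3) if m.any() else'')
E
```

```text
-0.08 82 [-0.006 -0.066] [0.015 0.064]
-0.07 56 [-0.008 -0.06 ] [0.014 0.056]
-0.06 54 [-0.016 -0.058] [0.013 0.055]
-0.05 48 [-0.003 -0.057] [0.012 0.055]
-0.04 33 [-0.012 -0.055] [0.011 0.053]
-0.03 1 [-0.001  0.042] [-0.001  0.042]
-0.02 0  
-0.01 0  
-0.0 0  
0.01 0  
0.02 0
```

```bash
python3 - <<'E'
from h import *
s=env.read_state();R=np.array(s['tcp_rot']);p=np.array(s['tool_pos'])
a=cv2.imread('pics/side1.png');b=cv2.imread('pics/top1.png');t=[]
def dr(n,im):
    im=cv2.resize(im,None,fx=6,fy=6,interpolation=cv2.INTER_CUBIC)
    for k,c in((.008,(0,0,255)),(-.005,(0,255,0)),(-.018,(255,0,0)),(-.03,(255,255,0))):
        for sg in(1,-1):
            u=proj(n,[p+R[:,2]*k+R[:,1]*.0427*sg])[0]*6+3;cv2.circle(im,tuple(int(x) for x in u),4,c,-1)
    return im
A=dr('side',a)[1020:1440,1140:1560+0];B=dr('top',b)[930:1350,2040:2400]
cv2.imwrite('pics/c2.png',np.hstack([A,B]));print(A.shape,B.shape)
E
```

```text
(420, 420, 3) (420, 360, 3)
```

View pics/c2.png

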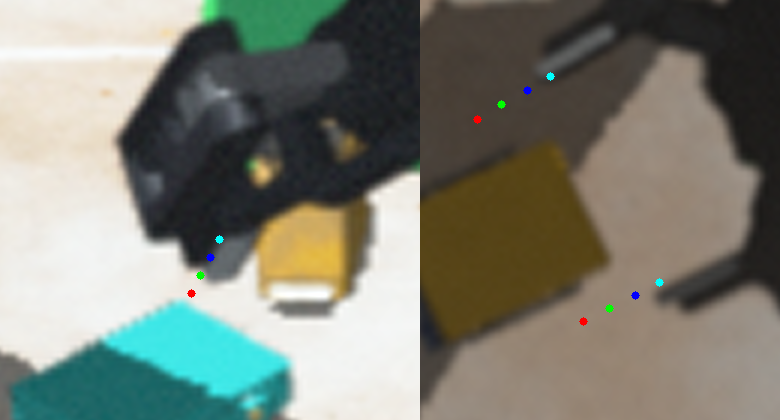

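```bash
python3 - <<'E'
from h import *
s=env.read_state();R=np.array(s['tcp_rot']);p=np.array(s['tool_pos'])
for n,f,(y0,y1,x0,x1) in(('side','side1',(165,240,195,270)),('top','top1',(150,225,340,400))):
    ys,xs=np.mgrid[y0:y1,x0:x1];P=w(n,f,np.c_[xs.ravel(),ys.ravel()])
    L=(P-p)@R;k=(P[:,2]>.09)&(np.abs(L[:,0])<.05)&(np.abs(L[:,1])<.07)&(L[:,2]>-.1)
    print(n,k.sum())
    h,e=np.histogram(L[k][:,2],np.arange(-.08,.02,.005));print(dict(zip(e.round(3).tolist(),h.tolist())))
    m=k&(L[:,2]>-.04);print(L[m].min(0).round(3),L[m].max(0).round(3))
E
```

```text
side 407
{-0.08: 31, -0.075: 8, -0.07: 4, -0.065: 12, -0.06: 16, -0.055: 15, -0.05: 16, -0.045: 14, -0.04: 12, -0.035: 3, -0.03: 0, -0.025: 0, -0.02: 0, -0.015: 0, -0.01: 0, -0.005: 0, 0.0: 0, 0.005: 0, 0.01: 0}
[-0.013 -0.055 -0.04 ] [-0.008 -0.043 -0.031]
top 532
{-0.08: 49, -0.075: 33, -0.07: 24, -0.065: 32, -0.06: 23, -0.055: 31, -0.05: 25, -0.045: 23, -0.04: 21, -0.035: 12, -0.03: 1, -0.025: 0, -0.02: 0, -0.015: 0, -0.01: 0, -0.005: 0, 0.0: 0, 0.005: 0, 0.01: 0}
[-0.012 -0.055 -0.04 ] [ 0.011  0.053 -0.028]
```

jog_arm([
  {"dp":[-0.0024,0.0064,-0.033],"dr":[0,0,0],"hand":0},
  {"dp":[-0.0024,0.0064,-0.033],"dr":[0,0,0],"hand":0},
  {"dp":[-0.0024,0.0064,-0.033],"dr":[0,0,0],"hand":0},
  {"dp":[0,0,0],"dr":[0,0,0],"hand":0},
  {"dp":[0,0,0],"dr":[0,0,0],"hand":0},
])

```text
time: 4.95
tool_pos: [0.4516, -0.2114, 0.055]
tcp_rot: [[-0.321, 0.908, -0.27], [0.697, 0.419, 0.581], [0.641, -0.001, -0.768]]
contact_force: [0.7, 0.1, -0.8]
width: 0.0852
gripper_force: 0.0
```

```bash
cat > tip.py <<'E'
from h import *
def tip(name):
    s=env.read_state();R=np.array(s['tcp_rot']);p=np.array(s['tool_pos']);print('p',p.round(4),'f',np.round(s['contact_force'],1))
    out=[]
    for n in('top','side'):
        im,d=grab(n,name+n)
        u=proj(n,[p])[0];c=u.astype(int);a=im[max(c[1]-50,0):c[1]+50,c[0]-50:c[0]+50,::-1];a=cv2.resize(a,(400,400),interpolation=cv2.INTER_CUBIC)
        print(n,'crop origin',c-50,'x4')
        for k,col in((.008,(0,0,255)),(-.022,(0,255,0)),(-.029,(255,255,0))):
            for sg in(1,-1):
                v=(proj(n,[p+R[:,2]*k+R[:,1]*.0427*sg])[0]-c+50)*4;cv2.circle(a,tuple(int(x) for x in v),3,col,-1)
        out.append(a)
    cv2.imwrite(f'pics/{name}.png',np.hstack(out))
E
python3 -c "
from tip import *
tip('g1')"
```

```text
p [ 0.4516 -0.2114  0.055 ] f [ 0.7  0.1 -0.8]
top crop origin [294 148] x4
side crop origin [195 204] x4
```

View pics/g1.png

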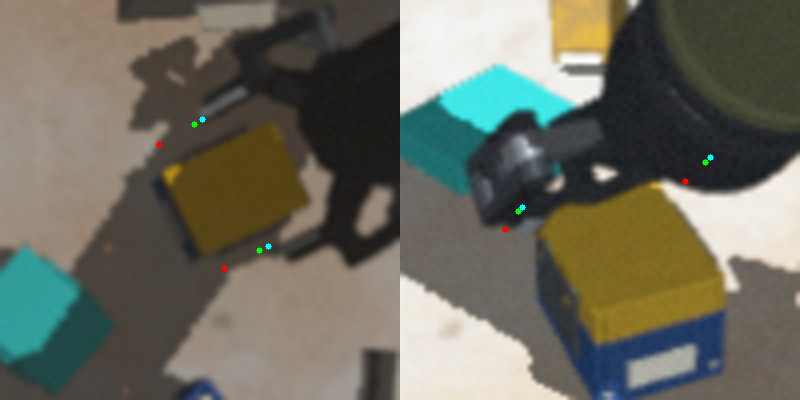

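jog_arm([
  {"dp":[-0.001,0.0006,-0.018],"dr":[0,0,0],"hand":0},
  {"dp":[-0.001,0.0006,-0.018],"dr":[0,0,0],"hand":0},
  {"dp":[-0.001,0.0006,-0.012],"dr":[0,0,0],"hand":0},
  {"dp":[0,0,0],"dr":[0,0,0],"hand":0},
  {"dp":[0,0,0],"dr":[0,0,0],"hand":0},
])

```text
time: 5.68
tool_pos: [0.4474, -0.2086, 0.005]
tcp_rot: [[-0.32, 0.908, -0.272], [0.696, 0.42, 0.583], [0.643, -0.003, -0.766]]
contact_force: [-1.1, -0.1, 0.5]
width: 0.0852
gripper_force: 0.0
```

```bash
python3 -c "
from tip import *
tip('g2')"
```

```text
p [ 0.4474 -0.2086  0.005 ] f [-1.1 -0.1  0.5]
top crop origin [289 152] x4
side crop origin [193 225] x4
```

View pics/g2.png

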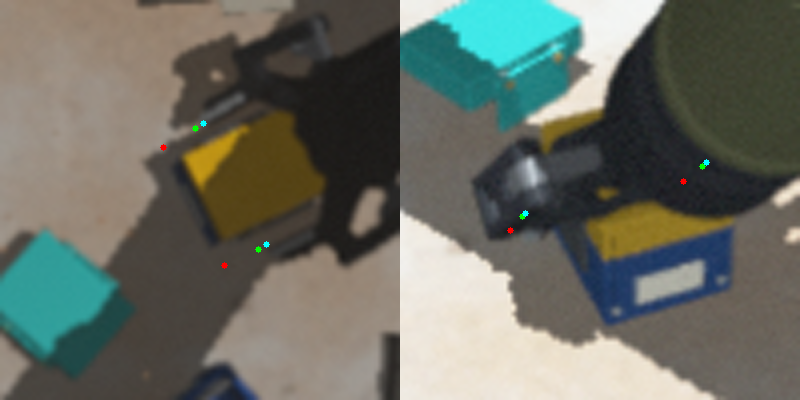

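jog_arm([
  {"dp":[0,0,0],"dr":[0,0,0],"hand":0.5},
  {"dp":[0,0,0],"dr":[0,0,0],"hand":1},
  {"dp":[0,0,0],"dr":[0,0,0],"hand":1},
  {"dp":[0,0,0],"dr":[0,0,0],"hand":1},
  {"dp":[0,0,0],"dr":[0,0,0],"hand":1},
  {"dp":[0,0,0],"dr":[0,0,0],"hand":1},
], newtons=60)

```text
time: 6.52
tool_pos: [0.4485, -0.2089, 0.0059]
tcp_rot: [[-0.321, 0.908, -0.27], [0.697, 0.419, 0.582], [0.642, -0.001, -0.767]]
contact_force: [3.8, -1.5, 6.6]
width: 0.0629
gripper_force: 68.1
```

jog_arm([
  {"dp":[0,0,0.005],"dr":[0,0,0],"hand":1},
  {"dp":[0,0,0.015],"dr":[0,0,0],"hand":1},
  {"dp":[0,0,0.03],"dr":[0,0,0],"hand":1},
  {"dp":[0,0,0.04],"dr":[0,0,0],"hand":1},
  {"dp":[0,0,0.03],"dr":[0,0,0],"hand":1},
  {"dp":[0,0,0.01],"dr":[0,0,0],"hand":1},
  {"dp":[0,0,0],"dr":[0,0,0],"hand":1},
])

```text
time: 7.4
tool_pos: [0.447, -0.2089, 0.1346]
tcp_rot: [[-0.32, 0.908, -0.272], [0.697, 0.42, 0.582], [0.642, -0.004, -0.767]]
contact_force: [0.5, -0.1, -8.7]
width: 0.0628
gripper_force: 67.7
```

```bash
python3 -c "
from tip import *
tip('g3')"
```

```text
p [ 0.447  -0.2089  0.1346] f [ 0.5 -0.1 -8.7]
top crop origin [299 145] x4
side crop origin [192 163] x4
```

View pics/g3.png

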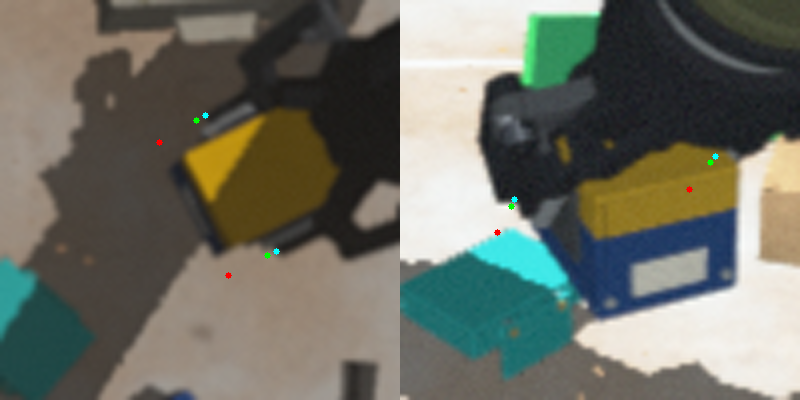

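jog_arm([
  {"dp":[0.002,0.02,0.001],"dr":[0,0,0],"hand":1},
  {"dp":[0.003,0.035,0.001],"dr":[0,0,0],"hand":1},
  {"dp":[0.003,0.042,0.001],"dr":[0,0,0],"hand":1},
  {"dp":[0.003,0.042,0.001],"dr":[0,0,0],"hand":1},
  {"dp":[0.003,0.042,0.001],"dr":[0,0,0],"hand":1},
  {"dp":[0.003,0.042,0],"dr":[0,0,0],"hand":1},
  {"dp":[0.003,0.042,0],"dr":[0,0,0],"hand":1},
  {"dp":[0.003,0.042,0],"dr":[0,0,0],"hand":1},
  {"dp":[0.002,0.035,0],"dr":[0,0,0],"hand":1},
  {"dp":[0.001,0.025,0],"dr":[0,0,0],"hand":1},
])

```text
time: 8.75
tool_pos: [0.4713, 0.1609, 0.1395]
tcp_rot: [[-0.321, 0.906, -0.276], [0.695, 0.423, 0.582], [0.644, -0.005, -0.765]]
contact_force: [0.4, -0.6, -7.3]
width: 0.063
gripper_force: 67.7
```

jog_arm([
  {"dp":[0,0,0],"dr":[-4.08,-1.9,0],"hand":1},
  {"dp":[0,0,0],"dr":[-8.15,-3.8,0],"hand":1},
  {"dp":[0,0,0],"dr":[-8.15,-3.8,0],"hand":1},
  {"dp":[0,0,0],"dr":[-8.15,-3.8,0],"hand":1},
  {"dp":[0,0,0],"dr":[-8.15,-3.8,0],"hand":1},
  {"dp":[0,0,0],"dr":[-8.15,-3.8,0],"hand":1},
  {"dp":[0,0,0],"dr":[-8.15,-3.8,0],"hand":1},
  {"dp":[0,0,0],"dr":[-8.15,-3.8,0],"hand":1},
  {"dp":[0,0,0],"dr":[-8.15,-3.8,0],"hand":1},
  {"dp":[0,0,0],"dr":[-8.15,-3.8,0],"hand":1},
])

```text
time: 10.0
tool_pos: [0.4715, 0.1592, 0.1392]
tcp_rot: [[-0.292, 0.908, 0.3], [0.637, 0.418, -0.647], [-0.713, 0.002, -0.701]]
contact_force: [-0.1, -1.8, -8.1]
width: 0.0631
gripper_force: 68.6
```

jog_arm([
  {"dp":[0,0,0],"dr":[-4.08,-1.9,0],"hand":1},
  {"dp":[0,0,0],"dr":[0,0,0],"hand":1},
  {"dp":[0,0,0],"dr":[0,0,0],"hand":1},
])

```text
time: 10.38
tool_pos: [0.473, 0.1582, 0.1397]
tcp_rot: [[-0.268, 0.908, 0.321], [0.587, 0.418, -0.693], [-0.764, 0.003, -0.645]]
contact_force: [0.2, 0.9, -6.2]
width: 0.0626
gripper_force: 68.9
```

```bash
cat > chk.py <<'E'
from h import *
from scipy.spatial.transform import Rotation as Ro
s=env.read_state();R=np.array(s['tcp_rot']);p=np.array(s['tool_pos'])
R0=np.array([[-.321,.908,-.27],[.697,.419,.582],[.642,-.001,-.767]])
Q=R@R0.T # box rotation since grasp
B0=Ro.from_euler('z',24.7+90,degrees=True).as_matrix() # box x = d
print('box axes(x=d-end,y,z):\n',(Q@B0).round(3));print('p',p.round(4),'seam',(p+Q@np.array([.0115,-.0246,.0301])).round(4),'f',np.round(s['contact_force'],1),'q',np.round(s['q'],2),'w',s['width'])
E
python3 chk.py
```

```text
box axes(x=d-end,y,z):
 [[ 0.001 -0.908 -0.419]
 [ 0.006 -0.42   0.908]
 [-1.    -0.004  0.005]]
p [0.473  0.1582 0.1397] seam [0.4604 0.1854 0.167 ] f [ 0.2  0.9 -6.2] q [-0.28  0.41 -0.75  1.9   0.93  1.63 -0.93] w 0.0626419768293397
```

jog_arm([
  {"dp":[0,0,-0.025],"dr":[0,0,0],"hand":1},
  {"dp":[0,0,-0.04],"dr":[0,0,0],"hand":1},
  {"dp":[0,0,-0.03],"dr":[0,0,0],"hand":1},
  {"dp":[0,0,-0.015],"dr":[0,0,0],"hand":1},
  {"dp":[0,0,-0.01],"dr":[0,0,0],"hand":1},
  {"dp":[0,0,0],"dr":[0,0,0],"hand":1},
  {"dp":[0,0,0],"dr":[0,0,0],"hand":1},
])

```text
time: 11.25
tool_pos: [0.4738, 0.1588, 0.021]
tcp_rot: [[-0.267, 0.908, 0.324], [0.586, 0.42, -0.693], [-0.765, 0.005, -0.644]]
contact_force: [-0.6, 0.4, -7.3]
width: 0.0628
gripper_force: 68.9
```

jog_arm([
  {"dp":[0,0,-0.0015],"dr":[0,0,0],"hand":1},
  {"dp":[0,0,0],"dr":[0,0,0],"hand":1},
])

```text
time: 11.5
tool_pos: [0.4734, 0.1585, 0.0188]
tcp_rot: [[-0.268, 0.908, 0.324], [0.585, 0.42, -0.694], [-0.765, 0.004, -0.644]]
contact_force: [0.1, 0.1, -7.8]
width: 0.0628
gripper_force: 68.9
```

```bash
python3 chk.py; python3 -c "
from tip import *
tip('g4')"
```

```text
box axes(x=d-end,y,z):
 [[ 0.003 -0.907 -0.421]
 [ 0.005 -0.421  0.907]
 [-1.    -0.005  0.002]]
p [0.4734 0.1585 0.0188] seam [0.4608 0.1857 0.046 ] f [ 0.1  0.1 -7.8] q [-0.34  0.62 -0.69  1.94  1.04  1.54 -1.13] w 0.06282786872165472
p [0.4734 0.1585 0.0188] f [ 0.1  0.1 -7.8]
top crop origin [144 145] x4
side crop origin [209 130] x4
```

View pics/g4.png

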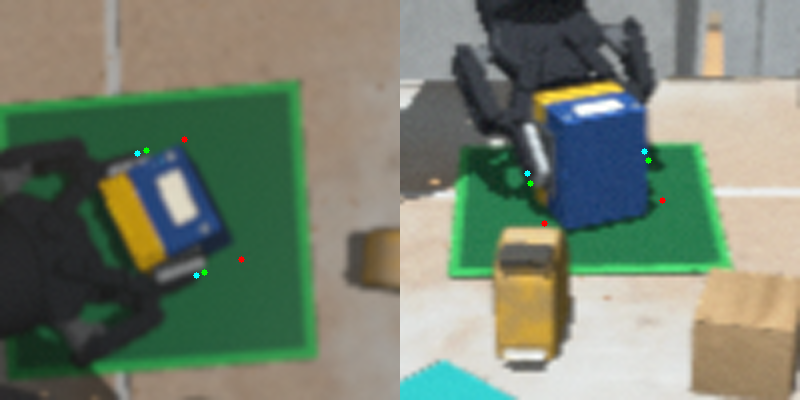

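jog_arm([
  {"dp":[0,0,-0.0015],"dr":[0,0,0],"hand":1},
  {"dp":[0,0,-0.001],"dr":[0,0,0],"hand":1},
  {"dp":[0,0,0],"dr":[0,0,0],"hand":1},
])

```text
time: 11.98
tool_pos: [0.4732, 0.1582, 0.0158]
tcp_rot: [[-0.268, 0.908, 0.323], [0.585, 0.42, -0.694], [-0.765, 0.003, -0.644]]
contact_force: [0.6, -0.6, -7.6]
width: 0.0627
gripper_force: 68.9
```

jog_arm([
  {"dp":[0,0,-0.001],"dr":[0,0,0],"hand":1},
  {"dp":[0,0,0],"dr":[0,0,0],"hand":1},
])

```text
time: 12.22
tool_pos: [0.4732, 0.1583, 0.0148]
tcp_rot: [[-0.268, 0.908, 0.323], [0.585, 0.42, -0.694], [-0.765, 0.003, -0.644]]
contact_force: [-0.0, -0.6, -7.9]
width: 0.0629
gripper_force: 68.9
```

jog_arm([
  {"dp":[0,0,-0.001],"dr":[0,0,0],"hand":1},
  {"dp":[0,0,0],"dr":[0,0,0],"hand":1},
])

```text
time: 12.48
tool_pos: [0.4733, 0.1583, 0.014]
tcp_rot: [[-0.268, 0.908, 0.323], [0.585, 0.42, -0.694], [-0.765, 0.003, -0.643]]
contact_force: [0.6, 0.0, -7.4]
width: 0.0631
gripper_force: 69.0
```

jog_arm([
  {"dp":[0,0,-0.001],"dr":[0,0,0],"hand":1},
  {"dp":[0,0,0],"dr":[0,0,0],"hand":1},
])

```text
time: 12.72
tool_pos: [0.4734, 0.1584, 0.0139]
tcp_rot: [[-0.267, 0.908, 0.324], [0.584, 0.42, -0.695], [-0.766, 0.004, -0.642]]
contact_force: [-2.9, 1.0, 0.8]
width: 0.0631
gripper_force: 69.7
```

jog_arm([
  {"dp":[0,0,-0.0007],"dr":[0,0,0],"hand":1},
  {"dp":[0,0,0],"dr":[0,0,0],"hand":1},
])

```text
time: 12.98
tool_pos: [0.4734, 0.1584, 0.014]
tcp_rot: [[-0.267, 0.908, 0.324], [0.584, 0.42, -0.695], [-0.767, 0.004, -0.642]]
contact_force: [-3.8, 2.0, 5.2]
width: 0.0628
gripper_force: 70.2
```

jog_arm([
  {"dp":[0,0,0],"dr":[0,0,0],"hand":0.2},
  {"dp":[0,0,0],"dr":[0,0,0],"hand":0},
  {"dp":[0,0,0],"dr":[0,0,0],"hand":0},
  {"dp":[0,0,0],"dr":[0,0,0],"hand":0},
  {"dp":[0,0,0],"dr":[0,0,0],"hand":0},
])

```text
time: 13.6
tool_pos: [0.4733, 0.1583, 0.0122]
tcp_rot: [[-0.268, 0.908, 0.323], [0.585, 0.42, -0.694], [-0.765, 0.003, -0.644]]
contact_force: [-0.8, 0.3, -0.3]
width: 0.0852
gripper_force: 0.0
```

jog_arm([
  {"dp":[-0.0032,0.007,0.0064],"dr":[0,0,0],"hand":0},
  {"dp":[-0.01,0.021,0.02],"dr":[0,0,0],"hand":0},
  {"dp":[-0.013,0.028,0.026],"dr":[0,0,0],"hand":0},
  {"dp":[-0.013,0.028,0.026],"dr":[0,0,0],"hand":0},
  {"dp":[-0.003,0.006,0.04],"dr":[0,0,0],"hand":0},
  {"dp":[0,0,0],"dr":[0,0,0],"hand":0},
])

```text
time: 14.35
tool_pos: [0.4312, 0.2513, 0.1336]
tcp_rot: [[-0.266, 0.907, 0.327], [0.588, 0.422, -0.69], [-0.764, 0.009, -0.646]]
contact_force: [0.3, -0.1, -0.3]
width: 0.0856
gripper_force: 0.0
```

```bash
python3 - <<'E'
from h import *
st()
for n in('top','side'):
    im,d=grab(n,'s5'+n)
    hsv=cv2.cvtColor(im,cv2.COLOR_RGB2HSV)
    if n=='top':
        for nm,lo,hi in(('blue',(105,120,40),(125,255,255)),('yel',(18,120,80),(35,255,255))):
            m=cv2.inRange(hsv,lo,hi);m[:,:150]=0;m[:,225:]=0;m[:165]=0;m[240:]=0
            ys,xs=np.nonzero(m);P=w(n,'s5top',np.c_[xs,ys]);k=abs(P[:,2]-.08)<.006;print(nm,k.sum(),len(k),P[k].mean(0).round(4),cv2.minAreaRect((P[k,:2]*1000).astype(np.float32)) if k.any() else '')
a=cv2.imread('pics/s5top.png')[150:250,135:235];b=cv2.imread('pics/s5side.png')[130:230,209:309]
cv2.imwrite('pics/s5.png',cv2.resize(np.hstack([a,b]),(800,400),interpolation=cv2.INTER_CUBIC))
E
```

```text
time 14.35
q [-0.4459, 0.531, -0.7811, 1.7759, 0.9024, 1.7588, -1.055]
tool_pos [0.4312, 0.2513, 0.1336]
tcp_rot [[-0.2664, 0.9067, 0.3271], [0.5882, 0.4218, -0.69], [-0.7636, 0.0086, -0.6456]]
contact_force [0.2895, -0.1359, -0.3091]
width 0.0856
gripper_force 0.0
blue 218 238 [0.4648 0.1675 0.0797] ((466.7742004394531, 167.30120849609375), (59.11049270629883, 33.9104118347168), 24.870967864990234)
yel 179 198 [0.4546 0.1934 0.0798] ((454.9497375488281, 193.8846893310547), (58.6552619934082, 18.395864486694336), 24.879291534423828)
```

View pics/s5.png

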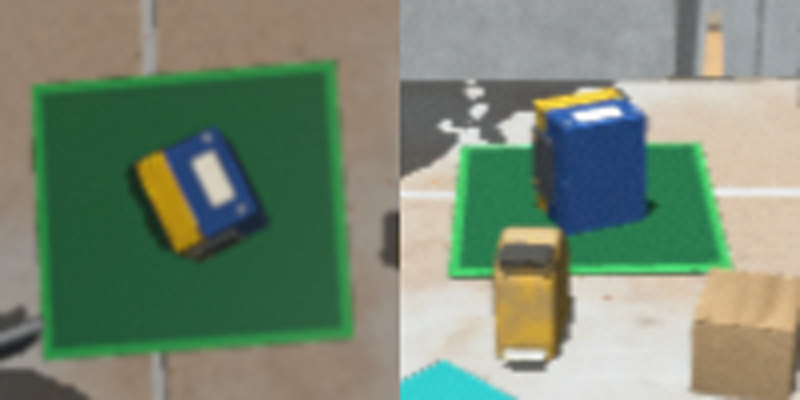

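jog_arm([
  {"dp":[0.003,-0.007,0.02],"dr":[4.3,2,0],"hand":0},
  {"dp":[0.006,-0.013,0.02],"dr":[8.63,4,0],"hand":0},
  {"dp":[0.006,-0.013,0.02],"dr":[8.63,4,0],"hand":0},
  {"dp":[0.006,-0.013,0.01],"dr":[8.63,4,0],"hand":0},
  {"dp":[0.006,-0.013,0],"dr":[8.63,4,0],"hand":0},
  {"dp":[0.006,-0.013,0],"dr":[8.63,4,0],"hand":0},
  {"dp":[0.006,-0.013,0],"dr":[8.63,4,0],"hand":0},
  {"dp":[0.006,-0.013,0],"dr":[8.63,4,0],"hand":0},
  {"dp":[0.006,-0.013,0],"dr":[8.63,4,0],"hand":0},
  {"dp":[0.006,-0.019,0],"dr":[8.63,4,0],"hand":0},
])

```text
time: 15.7
tool_pos: [0.4881, 0.1173, 0.2004]
tcp_rot: [[-0.315, 0.909, -0.272], [0.689, 0.417, 0.593], [0.652, -0.001, -0.758]]
contact_force: [-0.0, 0.4, -0.2]
width: 0.0856
gripper_force: 0.0
```

jog_arm([
  {"dp":[0,0,0],"dr":[4.3,2,0],"hand":0},
  {"dp":[0,0,0],"dr":[0,0,0],"hand":0},
  {"dp":[0,0,0],"dr":[0,0,0],"hand":0},
])

```text
time: 16.08
tool_pos: [0.4875, 0.1195, 0.2008]
tcp_rot: [[-0.295, 0.908, -0.298], [0.641, 0.419, 0.643], [0.709, -0.001, -0.705]]
contact_force: [-1.1, -0.1, 0.6]
width: 0.0855
gripper_force: 0.0
```

```bash
cat > rel.py <<'E'
from h import *
import sys
s=env.read_state();R=np.array(s['tcp_rot']);p=np.array(s['tool_pos'])
d=np.array([-.42,.907,0]);t=np.degrees(np.arctan2(R[:2,2]@d[:2],-R[2,2]));b=-R[:,2]
S=np.array(eval(sys.argv[1]));k=float(sys.argv[2])
print('p',p.round(4),'tilt',t.round(1),'pinch',np.degrees(np.arctan2(R[1,1],R[0,1])).round(2),'b',b.round(3),'f',np.round(s['contact_force'],1),'q',np.round(s['q'],2))
T=S+b*k;print('target',T.round(4),'delta',(T-p).round(4),'pre(+.13b) delta',(T+.13*b-p).round(4))
E
python3 rel.py "[.459,.185,.042]" -.030
```

```text
p [0.4875 0.1195 0.2008] tilt 45.1 pinch 24.8 b [ 0.298 -0.643  0.705] f [-1.1 -0.1  0.6] q [ 0.64  0.39 -0.58  1.67 -0.47  1.55  0.59]
target [0.4501 0.2043 0.0208] delta [-0.0375  0.0848 -0.18  ] pre(+.13b) delta [ 0.0013  0.0012 -0.0883]
```

jog_arm([
  {"dp":[0.0007,0.0006,-0.04],"dr":[0,0,0],"hand":0},
  {"dp":[0.0006,0.0006,-0.048],"dr":[0,0,0],"hand":0},
  {"dp":[0,0,0],"dr":[0,0,0],"hand":0},
  {"dp":[-0.009,0.0193,-0.0211],"dr":[0,0,0],"hand":0},
  {"dp":[-0.009,0.0193,-0.0211],"dr":[0,0,0],"hand":0},
  {"dp":[-0.009,0.0193,-0.0211],"dr":[0,0,0],"hand":0},
  {"dp":[-0.006,0.0128,-0.0141],"dr":[0,0,0],"hand":0},
  {"dp":[0,0,0],"dr":[0,0,0],"hand":0},
  {"dp":[0,0,0],"dr":[0,0,0],"hand":0},
])

```text
time: 17.2
tool_pos: [0.458, 0.19, 0.037]
tcp_rot: [[-0.296, 0.909, -0.295], [0.642, 0.418, 0.643], [0.708, 0.002, -0.707]]
contact_force: [-0.3, 0.1, 0.5]
width: 0.0856
gripper_force: 0.0
```

```bash
python3 rel.py "[.459,.185,.042]" -.030
```

```text
p [0.458 0.19  0.037] tilt 45.0 pinch 24.69 b [ 0.295 -0.643  0.707] f [-0.3  0.1  0.5] q [ 0.54  0.54 -0.59  1.87 -0.45  1.18  0.66]
target [0.4502 0.2043 0.0208] delta [-0.0079  0.0143 -0.0162] pre(+.13b) delta [ 0.0304 -0.0693  0.0757]
```

jog_arm([
  {"dp":[-0.004,0.0071,-0.0081],"dr":[0,0,0],"hand":0},
  {"dp":[-0.002,0.0036,-0.004],"dr":[0,0,0],"hand":0},
  {"dp":[-0.002,0.0036,-0.004],"dr":[0,0,0],"hand":0},
  {"dp":[0,0,0],"dr":[0,0,0],"hand":0},
])

```text
time: 17.7
tool_pos: [0.4477, 0.2049, 0.0189]
tcp_rot: [[-0.293, 0.908, -0.298], [0.641, 0.418, 0.644], [0.71, -0.002, -0.705]]
contact_force: [0.4, 0.8, 0.5]
width: 0.0858
gripper_force: 0.0
```

jog_arm([
  {"dp":[0,0,0],"dr":[0,0,0],"hand":0.5},
  {"dp":[0,0,0],"dr":[0,0,0],"hand":1},
  {"dp":[0,0,0],"dr":[0,0,0],"hand":1},
  {"dp":[0,0,0],"dr":[0,0,0],"hand":1},
  {"dp":[0,0,0],"dr":[0,0,0],"hand":1},
  {"dp":[0,0,0],"dr":[0,0,0],"hand":1},
], newtons=60)

```text
time: 18.45
tool_pos: [0.45, 0.2046, 0.0199]
tcp_rot: [[-0.295, 0.909, -0.294], [0.641, 0.416, 0.645], [0.709, 0.001, -0.706]]
contact_force: [5.0, -1.1, 6.3]
width: 0.063
gripper_force: 66.6
```

```bash
python3 rel.py "[.459,.185,.042]" -.030; python3 - <<'E'
from h import *
im,d=grab('side','s6side');P=None
ys,xs=np.mgrid[130:235,230:290];P=w('side','s6side',np.c_[xs.ravel(),ys.ravel()])
import cv2
hsv=cv2.cvtColor(im,cv2.COLOR_RGB2HSV)[130:235,230:290].reshape(-1,3)
for nm,k in(('blue',(hsv[:,0]>105)&(hsv[:,0]<125)&(hsv[:,1]>120)),('yel',(hsv[:,0]>18)&(hsv[:,0]<32)&(hsv[:,1]>120))):
    q=P[k&(P[:,1]>.1)];print(nm,len(q),np.percentile(q,[3,50,97],axis=0).round(3).tolist())
E
```

```text
p [0.45   0.2046 0.0199] tilt 45.1 pinch 24.6 b [ 0.294 -0.645  0.706] f [ 5.  -1.1  6.3] q [ 0.53  0.56 -0.6   1.9  -0.46  1.14  0.66]
target [0.4502 0.2043 0.0208] delta [ 0.0001 -0.0002  0.0009] pre(+.13b) delta [ 0.0384 -0.084   0.0927]
blue 457 [[0.441, 0.139, 0.006], [0.47, 0.152, 0.035], [0.496, 0.165, 0.066]]
yel 7 [[0.429, 0.174, 0.003], [0.429, 0.18, 0.007], [0.432, 0.183, 0.011]]
```

jog_arm([
  {"dp":[0,0,0.005],"dr":[0,0,0],"hand":1},
  {"dp":[0,0,0.015],"dr":[0,0,0],"hand":1},
  {"dp":[0,0,0.03],"dr":[0,0,0],"hand":1},
  {"dp":[0,0,0.03],"dr":[0,0,0],"hand":1},
  {"dp":[0,0,0.02],"dr":[0,0,0],"hand":1},
  {"dp":[0,0,0],"dr":[0,0,0],"hand":1},
])

```text
time: 19.25
tool_pos: [0.4487, 0.2044, 0.1198]
tcp_rot: [[-0.296, 0.908, -0.296], [0.642, 0.418, 0.643], [0.707, 0.0, -0.707]]
contact_force: [0.2, -1.1, -8.1]
width: 0.0631
gripper_force: 67.6
```

jog_arm([
  {"dp":[0.002,-0.0035,0],"dr":[-4.08,-1.9,0],"hand":1},
  {"dp":[0.002,-0.0035,0],"dr":[-8.15,-3.8,0],"hand":1},
  {"dp":[0.002,-0.0035,0],"dr":[-8.15,-3.8,0],"hand":1},
  {"dp":[0.002,-0.0035,0],"dr":[-8.15,-3.8,0],"hand":1},
  {"dp":[0.002,-0.0035,0],"dr":[-8.15,-3.8,0],"hand":1},
  {"dp":[0.002,-0.0035,0],"dr":[-8.15,-3.8,0],"hand":1},
  {"dp":[0.002,-0.0035,0],"dr":[-8.15,-3.8,0],"hand":1},
  {"dp":[0.002,-0.0035,0],"dr":[-8.15,-3.8,0],"hand":1},
  {"dp":[0.002,-0.0035,0],"dr":[-8.15,-3.8,0],"hand":1},
  {"dp":[0.001,-0.0035,0],"dr":[-8.15,-3.8,0],"hand":1},
])

```text
time: 20.5
tool_pos: [0.4655, 0.1698, 0.1174]
tcp_rot: [[-0.319, 0.907, 0.274], [0.692, 0.421, -0.587], [-0.648, 0.002, -0.762]]
contact_force: [0.5, -1.2, -7.9]
width: 0.0629
gripper_force: 69.0
```

jog_arm([
  {"dp":[0,0,0],"dr":[-4.08,-1.9,0],"hand":1},
  {"dp":[0,0,0],"dr":[0,0,0],"hand":1},
  {"dp":[0,0,0],"dr":[0,0,0],"hand":1},
])

```text
time: 20.88
tool_pos: [0.4669, 0.1691, 0.1183]
tcp_rot: [[-0.297, 0.907, 0.298], [0.646, 0.42, -0.637], [-0.703, 0.003, -0.711]]
contact_force: [-0.3, 0.2, -7.5]
width: 0.063
gripper_force: 69.2
```

```bash
cat > chk2.py <<'E'
from h import *
from scipy.spatial.transform import Rotation as Ro
s=env.read_state();R=np.array(s['tcp_rot']);p=np.array(s['tool_pos'])
R0=np.array([[-.295,.9085,-.295],[.641,.417,.645],[.709,.0005,-.706]])
Q=R@R0.T
a=np.radians(114.8);d=np.array([np.cos(a),np.sin(a),0])
print('boxz',(Q@d).round(3),'y',(Q@np.array([d[1],-d[0],0])).round(3));S=p+Q@np.array([.009,-.0196,.0221]);print('p',p.round(4),'seam',S.round(4),'f',np.round(s['contact_force'],1),'w',s['width'],'q',np.round(s['q'],2))
E
python3 chk2.py
```

```text
boxz [-0.001  0.003 -1.   ] y [0.907 0.419 0.001]
p [0.4669 0.1691 0.1183] seam [0.4576 0.1891 0.14  ] f [-0.3  0.2 -7.5] w 0.06295245864400054 q [-0.27  0.38 -0.73  1.91  0.87  1.54 -0.9 ]
```

jog_arm([
  {"dp":[0,0,-0.025],"dr":[0,0,0],"hand":1},
  {"dp":[0,0,-0.04],"dr":[0,0,0],"hand":1},
  {"dp":[0,0,-0.025],"dr":[0,0,0],"hand":1},
  {"dp":[0,0,-0.015],"dr":[0,0,0],"hand":1},
  {"dp":[0,0,-0.007],"dr":[0,0,0],"hand":1},
  {"dp":[0,0,0],"dr":[0,0,0],"hand":1},
  {"dp":[0,0,0],"dr":[0,0,0],"hand":1},
])

```text
time: 21.75
tool_pos: [0.468, 0.17, 0.0081]
tcp_rot: [[-0.295, 0.907, 0.301], [0.646, 0.421, -0.637], [-0.704, 0.007, -0.71]]
contact_force: [0.3, -0.2, -7.8]
width: 0.0628
gripper_force: 69.3
```

jog_arm([
  {"dp":[0,0,-0.0015],"dr":[0,0,0],"hand":1},
  {"dp":[0,0,-0.0005],"dr":[0,0,0],"hand":1},
  {"dp":[0,0,0],"dr":[0,0,0],"hand":1},
])

```text
time: 22.12
tool_pos: [0.4674, 0.1696, 0.0052]
tcp_rot: [[-0.296, 0.907, 0.3], [0.645, 0.422, -0.637], [-0.704, 0.005, -0.71]]
contact_force: [0.1, 0.1, -7.6]
width: 0.0632
gripper_force: 69.2
```

jog_arm([
  {"dp":[0,0,-0.001],"dr":[0,0,0],"hand":1},
  {"dp":[0,0,0],"dr":[0,0,0],"hand":1},
])

```text
time: 22.38
tool_pos: [0.4673, 0.1694, 0.004]
tcp_rot: [[-0.296, 0.907, 0.3], [0.645, 0.421, -0.637], [-0.704, 0.005, -0.71]]
contact_force: [-0.4, -0.8, -8.0]
width: 0.0628
gripper_force: 69.2
```

```bash
python3 chk2.py
```

```text
boxz [ 0.002  0.002 -1.   ] y [0.907 0.42  0.002]
p [0.4673 0.1694 0.004 ] seam [0.4579 0.1894 0.0256] f [-0.4 -0.8 -8. ] w 0.06279037461499144 q [-0.33  0.58 -0.67  1.95  0.99  1.44 -1.09]
```

jog_arm([
  {"dp":[0,0,-0.001],"dr":[0,0,0],"hand":1},
  {"dp":[0,0,-0.001],"dr":[0,0,0],"hand":1},
  {"dp":[0,0,0],"dr":[0,0,0],"hand":1},
])

```text
time: 22.75
tool_pos: [0.4674, 0.1695, 0.0021]
tcp_rot: [[-0.296, 0.907, 0.3], [0.645, 0.421, -0.637], [-0.704, 0.005, -0.71]]
contact_force: [-0.3, -0.2, -7.1]
width: 0.0628
gripper_force: 69.2
```

jog_arm([
  {"dp":[0,0,-0.001],"dr":[0,0,0],"hand":1},
  {"dp":[0,0,0],"dr":[0,0,0],"hand":1},
])

```text
time: 23.0
tool_pos: [0.4678, 0.1697, 0.0019]
tcp_rot: [[-0.295, 0.907, 0.301], [0.645, 0.422, -0.637], [-0.705, 0.006, -0.709]]
contact_force: [-1.6, 0.4, -2.6]
width: 0.063
gripper_force: 69.7
```

jog_arm([
  {"dp":[0,0,-0.001],"dr":[0,0,0],"hand":1},
  {"dp":[0,0,0],"dr":[0,0,0],"hand":1},
])

```text
time: 23.25
tool_pos: [0.4682, 0.1699, 0.0018]
tcp_rot: [[-0.294, 0.907, 0.302], [0.645, 0.422, -0.638], [-0.706, 0.007, -0.708]]
contact_force: [-2.7, 1.7, 5.3]
width: 0.0629
gripper_force: 70.5
```

jog_arm([
  {"dp":[0,0,0],"dr":[0,0,0],"hand":0.2},
  {"dp":[0,0,0],"dr":[0,0,0],"hand":0},
  {"dp":[0,0,0],"dr":[0,0,0],"hand":0},
  {"dp":[0,0,0],"dr":[0,0,0],"hand":0},
  {"dp":[0,0,0],"dr":[0,0,0],"hand":0},
])

```text
time: 23.88
tool_pos: [0.4674, 0.1695, 0.0001]
tcp_rot: [[-0.296, 0.907, 0.3], [0.645, 0.421, -0.637], [-0.704, 0.005, -0.71]]
contact_force: [0.3, -0.3, 0.2]
width: 0.0856
gripper_force: 0.0
```

jog_arm([
  {"dp":[-0.003,0.0064,0.0071],"dr":[0,0,0],"hand":0},
  {"dp":[-0.009,0.0191,0.0212],"dr":[0,0,0],"hand":0},
  {"dp":[-0.012,0.0255,0.0283],"dr":[0,0,0],"hand":0},
  {"dp":[-0.012,0.0255,0.0283],"dr":[0,0,0],"hand":0},
  {"dp":[0,0,0.05],"dr":[0,0,0],"hand":0},
  {"dp":[0,0,0.03],"dr":[0,0,0],"hand":0},
  {"dp":[0,0,0],"dr":[0,0,0],"hand":0},
])

```text
time: 24.75
tool_pos: [0.4317, 0.2478, 0.1678]
tcp_rot: [[-0.294, 0.906, 0.303], [0.648, 0.422, -0.634], [-0.703, 0.01, -0.711]]
contact_force: [-0.1, 0.1, -0.3]
width: 0.0855
gripper_force: 0.0
```

```bash
cat > meas.py <<'E'
from h import *
import sys
f=sys.argv[1];im,d=grab('top',f)
hsv=cv2.cvtColor(im,cv2.COLOR_RGB2HSV)
def reg(nm,lo,hi,x0,x1,y0,y1,zlo,zhi):
    m=cv2.inRange(hsv,lo,hi);k=np.zeros_like(m);k[y0:y1,x0:x1]=m[y0:y1,x0:x1]
    ys,xs=np.nonzero(k)
    if len(xs)==0:return print(nm,0)
    P=w('top',f,np.c_[xs,ys]);j=(P[:,2]>zlo)&(P[:,2]<zhi);Q=P[j]
    print(nm,len(P),j.sum(),'z',np.percentile(P[:,2],[5,50,95]).round(3),Q.mean(0).round(4) if j.any() else'',cv2.minAreaRect((Q[:,:2]*1000).astype(np.float32)) if j.any() else'')
if __name__=='__main__':
    reg('blue mat',(105,120,30),(125,255,255),150,225,165,240,.045,.07)
    reg('yel mat',(18,120,60),(35,255,255),150,225,165,240,-.01,.1)
    s=env.read_state();print(np.round(s['tool_pos'],4),np.round(s['q'],2))
E
python3 meas.py s7
```

```text
blue mat 733 730 z [0.054 0.058 0.061] [0.4562 0.189  0.0578] ((456.6429138183594, 189.17819213867188), (58.168148040771484, 76.07911682128906), 24.14213752746582)
yel mat 2 2 z [0.019 0.021 0.023] [0.4176 0.2047 0.0213] ((417.5579833984375, 204.740478515625), (1.8438867330551147, 0.0), 99.55072021484375)
[0.4313 0.247  0.1661] [-0.39  0.41 -0.78  1.78  0.82  1.7  -0.94]
```

jog_arm([
  {"dp":[0.004,-0.01,0],"dr":[8.15,3.8,0],"hand":0},
  {"dp":[0.005,-0.012,0],"dr":[8.15,3.8,0],"hand":0},
  {"dp":[0.005,-0.012,0],"dr":[8.15,3.8,0],"hand":0},
  {"dp":[0.005,-0.012,0],"dr":[8.15,3.8,0],"hand":0},
  {"dp":[0.005,-0.012,0],"dr":[8.15,3.8,0],"hand":0},
  {"dp":[0,0,-0.03],"dr":[0,0,0],"hand":0},
  {"dp":[0,0,-0.03],"dr":[0,0,0],"hand":0},
  {"dp":[0,0,0],"dr":[0,0,0],"hand":0},
  {"dp":[0,0,0],"dr":[0,0,0],"hand":0},
])

```text
time: 25.92
tool_pos: [0.4554, 0.1885, 0.1054]
tcp_rot: [[-0.419, 0.908, 0.001], [0.908, 0.419, 0.004], [0.004, 0.003, -1.0]]
contact_force: [-0.3, -0.1, -0.8]
width: 0.0854
gripper_force: 0.0
```

```bash
cat > tips.py <<'E'
from h import *
import sys
f=sys.argv[1];grab('side',f)
s=env.read_state();R=np.array(s['tcp_rot']);p=np.array(s['tool_pos'])
u=proj('side',[p])[0].astype(int);ys,xs=np.mgrid[max(u[1]-90,0):u[1]+60,u[0]-60:u[0]+60]
P=w('side',f,np.c_[xs.ravel(),ys.ravel()]);L=(P-p)@R
print('p',p.round(4),R.round(3).tolist(),'w',s['width'],'f',np.round(s['contact_force'],1))
for sg in(1,-1):
    y=L[:,1]*sg;k=(abs(L[:,0])<.025)&(y>.027)&(y<.065)&(abs(L[:,2])<.12)&(P[:,2]>.065)
    h,e=np.histogram(L[k][:,2],np.arange(-.09,.02,.006));print(sg,dict(zip(e.round(3).tolist(),h.tolist())),L[k][:,2].max().round(4) if k.any() else'', 'y inner',y[k].min().round(4) if k.any() else '')
E
python3 tips.py t8
```

```text
p [0.4558 0.1887 0.1059] [[-0.419, 0.908, 0.002], [0.908, 0.419, 0.005], [0.003, 0.004, -1.0]] w 0.08521768480634327 f [ 1.  -0.4  0.6]
1 {-0.09: 30, -0.084: 25, -0.078: 22, -0.072: 16, -0.066: 18, -0.06: 18, -0.054: 17, -0.048: 14, -0.042: 15, -0.036: 10, -0.03: 0, -0.024: 0, -0.018: 0, -0.012: 0, -0.006: 0, 0.0: 0, 0.006: 0, 0.012: 0} -0.0313 y inner 0.0271
-1 {-0.09: 40, -0.084: 27, -0.078: 18, -0.072: 15, -0.066: 19, -0.06: 16, -0.054: 20, -0.048: 14, -0.042: 14, -0.036: 6, -0.03: 0, -0.024: 0, -0.018: 0, -0.012: 0, -0.006: 0, 0.0: 0, 0.006: 0, 0.012: 0} -0.0318 y inner 0.0273
```

jog_arm([
  {"dp":[0,0,0],"dr":[0,0,0],"hand":0.3},
  {"dp":[0,0,0],"dr":[0,0,0],"hand":0.3},
  {"dp":[0,0,0],"dr":[0,0,0],"hand":0.3},
  {"dp":[0,0,0],"dr":[0,0,0],"hand":0.3},
])

```text
time: 26.48
tool_pos: [0.4554, 0.188, 0.1052]
tcp_rot: [[-0.418, 0.908, 0.001], [0.908, 0.418, 0.004], [0.003, 0.003, -1.0]]
contact_force: [0.6, -0.0, 1.5]
width: 0.0597
gripper_force: 0.0
```

```bash
python3 tips.py t9
```

```text
p [0.4554 0.188  0.1051] [[-0.418, 0.908, 0.001], [0.908, 0.418, 0.004], [0.003, 0.003, -1.0]] w 0.06004309757975987 f [-0.3 -0.9 -0.9]
1 {-0.09: 21, -0.084: 38, -0.078: 40, -0.072: 23, -0.066: 19, -0.06: 18, -0.054: 18, -0.048: 16, -0.042: 18, -0.036: 18, -0.03: 12, -0.024: 1, -0.018: 0, -0.012: 0, -0.006: 0, 0.0: 0, 0.006: 0, 0.012: 0} -0.023 y inner 0.027
-1 {-0.09: 36, -0.084: 43, -0.078: 44, -0.072: 23, -0.066: 12, -0.06: 19, -0.054: 17, -0.048: 19, -0.042: 16, -0.036: 14, -0.03: 8, -0.024: 1, -0.018: 0, -0.012: 0, -0.006: 0, 0.0: 0, 0.006: 0, 0.012: 0} -0.0237 y inner 0.027
```

jog_arm([
  {"dp":[0.0009,0.0008,0],"dr":[0,0,0],"hand":0},
  {"dp":[0,0,0],"dr":[0,0,0],"hand":0},
  {"dp":[0,0,0],"dr":[0,0,0],"hand":0},
  {"dp":[0,0,-0.035],"dr":[0,0,0],"hand":0},
  {"dp":[0,0,-0.03],"dr":[0,0,0],"hand":0},
  {"dp":[0,0,-0.015],"dr":[0,0,0],"hand":0},
  {"dp":[0,0,0],"dr":[0,0,0],"hand":0},
  {"dp":[0,0,0],"dr":[0,0,0],"hand":0},
])

```text
time: 27.52
tool_pos: [0.4572, 0.1893, 0.0261]
tcp_rot: [[-0.418, 0.908, 0.003], [0.908, 0.418, 0.005], [0.003, 0.005, -1.0]]
contact_force: [-0.4, -0.0, 0.9]
width: 0.0855
gripper_force: 0.0
```

```bash
python3 tips.py t10 | head -1
```

```text
p [0.4573 0.1893 0.0262] [[-0.419, 0.908, 0.003], [0.908, 0.418, 0.005], [0.003, 0.005, -1.0]] w 0.08519175990647349 f [-0.4 -0.7  0.2]
```

jog_arm([
  {"dp":[0,0,-0.003],"dr":[0,0,0],"hand":0},
  {"dp":[0,0,0],"dr":[0,0,0],"hand":0.2},
  {"dp":[0,0,0],"dr":[0,0,0],"hand":0.4},
  {"dp":[0,0,0],"dr":[0,0,0],"hand":1},
  {"dp":[0,0,0],"dr":[0,0,0],"hand":1},
  {"dp":[0,0,0],"dr":[0,0,0],"hand":1},
  {"dp":[0,0,0],"dr":[0,0,0],"hand":1},
  {"dp":[0,0,0],"dr":[0,0,0],"hand":1},
], newtons=40)

```text
time: 28.58
tool_pos: [0.4574, 0.1893, 0.0229]
tcp_rot: [[-0.418, 0.908, 0.003], [0.908, 0.418, 0.005], [0.003, 0.005, -1.0]]
contact_force: [1.6, -0.2, 5.3]
width: 0.0569
gripper_force: 43.7
```

jog_arm([
  {"dp":[0,0,0.003],"dr":[0,0,0],"hand":1},
  {"dp":[0,0,0.005],"dr":[0,0,0],"hand":1},
  {"dp":[0,0,0.006],"dr":[0,0,0],"hand":1},
  {"dp":[0,0,0.006],"dr":[0,0,0],"hand":1},
  {"dp":[0,0,0],"dr":[0,0,0],"hand":1},
])

```text
time: 29.2
tool_pos: [0.4566, 0.1889, 0.0426]
tcp_rot: [[-0.418, 0.908, 0.002], [0.908, 0.418, 0.004], [0.003, 0.004, -1.0]]
contact_force: [0.2, -0.0, -4.2]
width: 0.057
gripper_force: 43.8
```

```bash
python3 tips.py t11 | head -1; python3 - <<'E'
from h import *
im=cv2.imread('pics/t11.png');hsv=cv2.cvtColor(im,cv2.COLOR_BGR2HSV)
m=cv2.inRange(hsv,(18,120,60),(35,255,255));m2=np.zeros_like(m);m2[130:250,215:300]=m[130:250,215:300];ys,xs=np.nonzero(m2);P=w('side','t11',np.c_[xs,ys]);k=(P[:,1]>.11);Q=P[k];print(len(Q),np.percentile(Q,[2,50,98],axis=0).round(3).tolist() if len(Q) else '')
E
```

```text
p [0.4564 0.1888 0.0423] [[-0.418, 0.908, 0.002], [0.908, 0.418, 0.004], [0.003, 0.003, -1.0]] w 0.057243137338958146 f [ 0.1 -0.8 -4.3]
170 [[0.438, 0.142, 0.004], [0.47, 0.156, 0.014], [0.497, 0.191, 0.021]]
```

jog_arm([
  {"dp":[0,0,0.02],"dr":[0,0,0],"hand":1},
  {"dp":[0,0,0.04],"dr":[0,0,0],"hand":1},
  {"dp":[0,0,0.03],"dr":[0,0,0],"hand":1},
  {"dp":[0,0,0.01],"dr":[0,0,0],"hand":1},
  {"dp":[0,-0.015,0],"dr":[0,0,0],"hand":1},
  {"dp":[0,-0.03,0],"dr":[0,0,0],"hand":1},
  {"dp":[0,-0.04,0],"dr":[0,0,0],"hand":1},
  {"dp":[0,-0.045,0],"dr":[0,0,0],"hand":1},
  {"dp":[0,-0.045,0],"dr":[0,0,0],"hand":1},
  {"dp":[0,-0.045,0],"dr":[0,0,0],"hand":1},
])

```text
time: 30.5
tool_pos: [0.4552, -0.0326, 0.1407]
tcp_rot: [[-0.419, 0.908, -0.001], [0.908, 0.419, 0.004], [0.004, 0.001, -1.0]]
contact_force: [2.1, 0.4, -3.7]
width: 0.0568
gripper_force: 44.9
```

jog_arm([
  {"dp":[0,-0.045,0],"dr":[0,0,0],"hand":1},
  {"dp":[0,-0.045,0],"dr":[0,0,0],"hand":1},
  {"dp":[0,-0.045,0],"dr":[0,0,0],"hand":1},
  {"dp":[0,-0.04,0],"dr":[0,0,0],"hand":1},
  {"dp":[0,-0.025,0],"dr":[0,0,0],"hand":1},
  {"dp":[0,0,0],"dr":[0,0,0],"hand":1},
  {"dp":[0,0,0],"dr":[0,0,0],"hand":1},
])

```text
time: 31.38
tool_pos: [0.4558, -0.2298, 0.1409]
tcp_rot: [[-0.419, 0.908, -0.001], [0.908, 0.419, 0.006], [0.006, 0.002, -1.0]]
contact_force: [-1.0, 0.7, -4.7]
width: 0.0567
gripper_force: 44.9
```

```bash
python3 - <<'E'
from h import *
st()
im,d=grab('top','u12');bgr=im[...,::-1];hsv=cv2.cvtColor(im,cv2.COLOR_RGB2HSV)
m=cv2.inRange(hsv,(45,120,40),(80,255,255));k=np.zeros_like(m);k[170:235,150:218]=cv2.bitwise_not(m)[170:235,150:218]
ys,xs=np.nonzero(k);P=w('top','u12',np.c_[xs,ys]);print(len(P),np.percentile(P,[5,50,95],axis=0).round(3).tolist())
# bolts: non-yellow inside lid
y=cv2.inRange(hsv,(18,120,60),(35,255,255));c=(k>0);print('yellow',(y[c]>0).sum(),'other',(y[c]==0).sum())
sub=slice(178,222),slice(160,206)
for r in range(178,222):
    print(''.join('Y' if y[r,x] else ('.' if m[r,x] else 'o') for x in range(158,206)))
E
```

```text
time 31.375
q [0.7133, 0.0914, -0.309, 1.8734, 0.0244, 1.184, 0.8288]
tool_pos [0.4558, -0.2298, 0.1409]
tcp_rot [[-0.4192, 0.9079, -0.0006], [0.9079, 0.4192, 0.0058], [0.0055, 0.0019, -1.0]]
contact_force [-0.9733, 0.7279, -4.7259]
width 0.0567
gripper_force 44.9352
922 [[0.42, 0.152, 0.003], [0.456, 0.189, 0.018], [0.49, 0.227, 0.038]]
yellow 504 other 418
................................................
................................................
................................................
................................................
................................................
................................................
................................................
................................................
...............................oooo.............
........................oooo.ooYYYYo............
......................oooooooYYYYYYYo...........
....................oooooooYYYYYYYYYo...........
..................oooooooYYYYYYYYYYYYo..........
................ooooooYYYYYYYYYYYYYYYo..........
..............oooooooYYYYYYYYYYYYYYYYYo.........
....
[... 716 characters left out ...]
YYYYYYYYYYo...
..........YYYYYYYYYYYoooooooooYYYYYYYYYYYYYYo...
..........oYYYYYYYYooooooooooYYYYYYYYYYYYYoo....
...........YYYYYYYYooooooooooYYYYYYoooYYoo......
...........oYYYYYYYoooooYYooYYYYYooooooo........
...........oYYYYYYYYooYYYYYYYYYYooooooo.........
............oYYYYYYYYYYYYYYYYooooooooo..........
............oYYYYYYYYYYYYYYooooooo..............
.............YYYYYYYYYYYYoooooooo...............
.............oYYYYYYYYYoooooooo.................
..............YYYYYYYYooooooo...................
..............oYYYYYYoooooo.....................
...............oYYYYYooooo......................
................oYYoo...........................
.................oo.............................
```

jog_arm([
  {"dp":[0,0,-0.025],"dr":[0,0,0],"hand":1},
  {"dp":[0,0,-0.04],"dr":[0,0,0],"hand":1},
  {"dp":[0,0,-0.035],"dr":[0,0,0],"hand":1},
  {"dp":[0,0,-0.018],"dr":[0,0,0],"hand":1},
  {"dp":[0,0,-0.006],"dr":[0,0,0],"hand":1},
  {"dp":[0,0,0],"dr":[0,0,0],"hand":1},
  {"dp":[0,0,0],"dr":[0,0,0],"hand":1},
])

```text
time: 32.3
tool_pos: [0.4574, -0.2317, 0.0194]
tcp_rot: [[-0.419, 0.908, 0.003], [0.908, 0.419, 0.003], [0.001, 0.004, -1.0]]
contact_force: [0.4, 0.1, -3.4]
width: 0.0574
gripper_force: 44.9
```

jog_arm([
  {"dp":[0,0,-0.0015],"dr":[0,0,0],"hand":1},
  {"dp":[0,0,-0.0015],"dr":[0,0,0],"hand":1},
  {"dp":[0,0,0],"dr":[0,0,0],"hand":1},
])

```text
time: 32.67
tool_pos: [0.4562, -0.2312, 0.015]
tcp_rot: [[-0.418, 0.908, 0.001], [0.908, 0.418, 0.004], [0.003, 0.003, -1.0]]
contact_force: [-1.2, 0.3, -3.1]
width: 0.0567
gripper_force: 44.9
```

jog_arm([
  {"dp":[0,0,-0.001],"dr":[0,0,0],"hand":1},
  {"dp":[0,0,-0.001],"dr":[0,0,0],"hand":1},
  {"dp":[0,0,0],"dr":[0,0,0],"hand":1},
])

```text
time: 33.05
tool_pos: [0.4562, -0.2311, 0.0129]
tcp_rot: [[-0.418, 0.908, 0.001], [0.908, 0.418, 0.004], [0.003, 0.003, -1.0]]
contact_force: [-0.8, -0.4, -3.9]
width: 0.0569
gripper_force: 44.9
```

jog_arm([
  {"dp":[0,0,-0.0015],"dr":[0,0,0],"hand":1},
  {"dp":[0,0,-0.0015],"dr":[0,0,0],"hand":1},
  {"dp":[0,0,-0.001],"dr":[0,0,0],"hand":1},
  {"dp":[0,0,0],"dr":[0,0,0],"hand":1},
])

```text
time: 33.55
tool_pos: [0.4562, -0.2311, 0.0089]
tcp_rot: [[-0.418, 0.908, 0.001], [0.908, 0.418, 0.004], [0.003, 0.003, -1.0]]
contact_force: [-0.3, 0.7, -5.0]
width: 0.0571
gripper_force: 44.9
```

jog_arm([
  {"dp":[0,0,-0.001],"dr":[0,0,0],"hand":1},
  {"dp":[0,0,0],"dr":[0,0,0],"hand":1},
])

```text
time: 33.8
tool_pos: [0.4562, -0.2312, 0.008]
tcp_rot: [[-0.418, 0.908, 0.001], [0.908, 0.418, 0.004], [0.003, 0.003, -1.0]]
contact_force: [-0.5, 0.5, -4.2]
width: 0.0567
gripper_force: 44.9
```

jog_arm([
  {"dp":[0,0,-0.001],"dr":[0,0,0],"hand":1},
  {"dp":[0,0,0],"dr":[0,0,0],"hand":1},
])

```text
time: 34.05
tool_pos: [0.4563, -0.2312, 0.007]
tcp_rot: [[-0.418, 0.908, 0.001], [0.908, 0.418, 0.004], [0.003, 0.003, -1.0]]
contact_force: [0.3, -0.4, -3.3]
width: 0.0566
gripper_force: 45.0
```

jog_arm([
  {"dp":[0,0,-0.001],"dr":[0,0,0],"hand":1},
  {"dp":[0,0,0],"dr":[0,0,0],"hand":1},
])

```text
time: 34.3
tool_pos: [0.4564, -0.2312, 0.0069]
tcp_rot: [[-0.419, 0.908, 0.001], [0.908, 0.419, 0.004], [0.003, 0.003, -1.0]]
contact_force: [-4.0, 1.6, 5.9]
width: 0.0567
gripper_force: 45.9
```

jog_arm([
  {"dp":[0,0,-0.001],"dr":[0,0,0],"hand":1},
  {"dp":[0,0,0],"dr":[0,0,0],"hand":1},
])

```text
time: 34.55
tool_pos: [0.4564, -0.2312, 0.0068]
tcp_rot: [[-0.418, 0.908, 0.001], [0.908, 0.418, 0.004], [0.003, 0.002, -1.0]]
contact_force: [-5.7, 3.1, 13.1]
width: 0.057
gripper_force: 46.8
```

Contact; release and retreat straight up.

jog_arm([
  {"dp":[0,0,0.001],"dr":[0,0,0],"hand":1},
  {"dp":[0,0,0],"dr":[0,0,0],"hand":0.2},
  {"dp":[0,0,0],"dr":[0,0,0],"hand":0},
  {"dp":[0,0,0],"dr":[0,0,0],"hand":0},
  {"dp":[0,0,0],"dr":[0,0,0],"hand":0},
  {"dp":[0,0,0],"dr":[0,0,0],"hand":0},
  {"dp":[0,0,0.02],"dr":[0,0,0],"hand":0},
  {"dp":[0,0,0.05],"dr":[0,0,0],"hand":0},
  {"dp":[0,0,0.05],"dr":[0,0,0],"hand":0},
  {"dp":[0,0,0.04],"dr":[0,0,0],"hand":0},
])

```text
time: 35.8
tool_pos: [0.4567, -0.2314, 0.1683]
tcp_rot: [[-0.418, 0.908, 0.003], [0.908, 0.418, 0.003], [0.002, 0.004, -1.0]]
contact_force: [0.3, -1.0, -0.3]
width: 0.0858
gripper_force: 0.0
```

jog_arm([
  {"dp":[-0.03,-0.03,0.01],"dr":[0,0,0],"hand":0},
  {"dp":[-0.03,-0.04,0],"dr":[0,0,0],"hand":0},
  {"dp":[-0.02,-0.04,0],"dr":[0,0,0],"hand":0},
  {"dp":[0,-0.04,0],"dr":[0,0,0],"hand":0},
  {"dp":[0,0,0],"dr":[0,0,0],"hand":0},
  {"dp":[0,0,0],"dr":[0,0,0],"hand":0},
])

```text
time: 36.55
tool_pos: [0.3765, -0.3803, 0.1757]
tcp_rot: [[-0.419, 0.908, 0.001], [0.908, 0.419, 0.005], [0.004, 0.003, -1.0]]
contact_force: [0.7, 0.5, 0.5]
width: 0.0853
gripper_force: 0.0
```

```bash
python3 - <<'E'
from h import *
im,d=grab('top','v1');hsv=cv2.cvtColor(im,cv2.COLOR_RGB2HSV);s=env.read_state();print(np.round(s['tool_pos'],3),np.round(s['qd'],3).max())
def r(nm,lo,hi,x0,x1,y0,y1):
    m=cv2.inRange(hsv,lo,hi)[y0:y1,x0:x1];ys,xs=np.nonzero(m);P=w('top','v1',np.c_[xs+x0,ys+y0]);k=P[:,2]>.006;print(nm,k.sum(),np.percentile(P[k],[5,50,95],axis=0).round(3).tolist())
    print(cv2.minAreaRect((P[k][:,:2]*1000).astype(np.float32)))
r('blue',(105,100,20),(125,255,255),320,400,165,230)
r('lid',(18,120,60),(35,255,255),150,218,170,235)
a,b=cv2.imread('pics/top0.png'),im[...,::-1]
for nm,(x,y) in dict(block=(263,160),tape=(246,210),plug=(225,119),wedge=(173,127),turq=(303,228)).items():
    c=np.s_[y-18:y+18,x-22:x+22];print(nm,cv2.absdiff(a[c],b[c]).mean().round(1))
E
```

```text
[ 0.377 -0.38   0.176] 0.003
blue 573 [[0.427, -0.261, 0.038], [0.455, -0.23, 0.042], [0.484, -0.199, 0.045]]
((402.6100769042969, -124.97917175292969), (52.4922981262207, 311.4165344238281), 26.768789291381836)
lid 436 [[0.422, 0.15, 0.007], [0.455, 0.193, 0.015], [0.488, 0.226, 0.026]]
((386.1800537109375, 127.74879455566406), (267.2578125, 89.15277099609375), 41.61876678466797)
block 3.0
tape 3.0
plug 2.9
wedge 2.9
turq 38.6
```

```bash
python3 - <<'E'
from h import *
for f in('top0','v1'):
    h=cv2.cvtColor(cv2.imread(f'pics/{f}.png'),cv2.COLOR_BGR2HSV);m=cv2.inRange(h,(80,100,40),(100,255,255))[200:260,270:340];ys,xs=np.nonzero(m);print(f,len(xs),xs.mean()+270,ys.mean()+200)
print(env.job_done())
E
```

```text
top0 774 303.0129198966408 227.70801033591732
v1 760 302.86842105263156 227.47105263157894
the job is handed in; nothing more can be done
None
```

The job is handed in at about 36.6 s on the robot clock. The box was stood on end on the mat, re-gripped, laid closed upside down, and lifted off. Both bolts showed lying in the yellow lid on the mat after the lift. The blue box stands mouth-down on its tongues on the bench near its starting spot, the bystanders and turquoise lid look unmoved, and joint 2 briefly read −0.302 rad early on (limit −0.3).

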